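# Set out the finds for the record photograph

### The job

Set out the finds on the grey photo board for their record photograph: stand the small jar upright in the cork ring and put its lid on it, seated in the mouth; stand the loom weight upright midway between the bowl and the ring; lay the scale bar on the board's white line, covering it; and set the spindle whorl flat, midway between the loom weight and the scale bar. Leave the glue jar and the brush where they are.

Things in the scene. Friction and masses are not known exactly. Their poses are not given: they have to be found in the camera images.
- board: Grey photo board fixed on the bench, 250 (x) x 360 (y) x 6 mm thick. Origin: centre of its underside; x points away from the robot (yaw within 0.25 rad), y left. Flat painted white line, 140 mm along y, 22 mm wide (as the scale bar), centred at x = -80 mm, y = 0. Bowl and cork ring stand at x = +60 mm, one at y = +115 mm, the other at -115 mm (either way round).
- bowl: Wide buff clay bowl with pale repair patches, fixed on the board, 100 mm across the rim, 58 mm high, open. Origin: centre of its underside, on the board's top. Not to be handled.
- ring: Flat cork ring, fixed on the board, 80 mm outside, hole 52 mm, 12 mm high. Origin: centre of its underside, on the board's top. The jar's foot stands in the hole, on the board.
- jar: Small round clay jar, open at the top, loose, about 160 g, 62 mm high: foot 36 mm across up to 16 mm high, straight belly 62 mm across (greatest width) from 32 to 48 mm high, rim 54 mm outside with mouth 46 mm inside. Origin: centre of its underside, z up.
- lid: Round clay lid with a knob, loose, about 60 g, lying knob up: plug 34 mm across, 6 mm high below; disc 58 mm across from 6 to 12 mm; upright knob 18 to 20 mm across, up to 34 mm. Origin: centre of the plug underside, z up. Seated, the disc rests on the jar rim, plug in the mouth, origin 56 mm above that of the jar.
- weight: Clay loom weight: an upright square block tapering in small steps from 44 mm square at the foot to 38 mm at the top, 60 mm high, with a dark hole through it along x near the top; loose, about 180 g. Origin: centre of its underside; x and y square to its faces.
- whorl: Spindle whorl: small round double-coned clay bead, lying flat, loose, about 30 g, 34 mm across at mid-height (8 to 15 mm), 22 mm across its flat ends, 23 mm high, small dark hole in the top. Origin: centre of its underside, z up.
- bar: Photo scale bar: flat wooden bar with black blocks, loose, about 40 g, 140 mm long (its y) x 22 mm wide (its x) x 10 mm thick. Origin: centre of its underside.
- glue: Bystander: small amber glass glue jar with a white cap, 52 mm across, 70 mm high, standing loose. Origin: centre of its underside. Leave alone.
- brush: Bystander: brush about 180 mm long lying loose on the bench near the robot, along its x. Leave alone.
Not all that is in view belongs to the job. What is shaped like the weight but purple is not meant.

How it is judged:
At the end, for the whole second after the job is handed in: On the board, upright (0.12 rad), at rest: jar standing in ring hole (10 mm of centre); lid seated on jar (10 mm); weight 15 mm per board axis from midpoint of bowl and ring; bar on white line (12 mm across, 15 along, 0.15 rad); whorl 15 mm per axis from midway of weight place and line (horizontal distance between jar and ring below 0.01 m and z of jar in the frame of ring between -0.003 and 0.004 m and horizontal distance between lid and jar below 0.01 m and z of lid in the frame of jar between 0.052 and 0.06 m and x of weight in the frame of board between 0.045 and 0.075 m and y of weight in the frame of board between -0.015 and 0.015 m and z of weight in the frame of board between 0.003 and 0.01 m and x of whorl in the frame of board between -0.025 and 0.005 m and y of whorl in the frame of board between -0.015 and 0.015 m and z of whorl in the frame of board between 0.003 and 0.01 m and x of bar in the frame of board between -0.092 and -0.068 m and y of bar in the frame of board between -0.015 and 0.015 m and z of bar in the frame of board between 0.003 and 0.01 m and angle between the y axis of bar and the y axis of board, either way round below 0.15 rad and angle between each of jar, lid, weight, whorl, bar's own z axis and vertical below 0.12 rad and linear speed of each of jar, lid, weight, whorl, bar below 0.01 m/s); the robot touches nothing.
It fails at once if the glue jar is shifted by more than 20 mm (distance of glue from where it was at the start of the episode above 0.02 m).
It fails at once if the brush is shifted by more than 20 mm (distance of brush from where it was at the start of the episode above 0.02 m).
It also fails if it takes over 136 s, if anything falls off the work surface, if the arm or the gripper's body presses on something with over 40 N, if the wrist force passes 120 N, or if a joint passes its speed limit or range.

### The arm

A 7-joint arm with a two-finger parallel gripper is mounted at the origin on the work surface. World frame = base frame: x ahead of the robot, y to its left, z up, the work surface at z = 0. Lengths are in m, angles in rad, forces in N, time in s.
With the tool pointing down it reaches from about 0.425 to 0.875 m from the base axis. Payload 4.7 kg.
Tool frame: the origin (TCP) lies midway between the tips of the shut fingers; the grasp point (between the pads) lies robot.grip_point_offset behind it (robot.grip_point_offset is the distance from the TCP to the grasp point, in m); z points along the fingers, y is the line along which they close (so a half turn about z gives the same grasp; the last joint's range is limited). The gripper opens to 87 mm and grips with 3 to 60 N. Pads are 19 mm wide; open, the fingers measure 117 mm over their backs; the gripper's body (75 mm by 190 mm) begins 51 mm behind the grasp point.
Start: joints at [1.29, 0.321, -0.07, 1.45, 0.023, 1.371, -0.057], TCP at [0.189, -0.622, 0.223] pointing down, gripper open.
Joint ranges: [-2.86, 2.86], [-0.3, 2.09], [-1.38, 1.24], [0.06, 2.45], [-1.56, 4.7], [0.09, 2.05], [-2.69, 2.69]. Speed limits (rad/s): [2.57, 2.57, 3.14, 3.14, 3.14, 3.14, 3.14].

### API

Orientations are given as a unit quaternion [w, x, y, z].
In Python, from station import robot, optics gives the robot as it stands. The module is installed in compiled form; this text tells all that it offers.
- The arm moves only by the tool apply_moves, never from a script. Its argument "commands" is a list of rows, each an object with "dp": the shift along the world's x, y, z as a fraction of full scale, a list of three; "delta_rot": the turn, a rotation vector about the world's x, y, z as a fraction of full scale, a list of three; "claw": the closure, from 0 (fully open) to 1 (shut). In form: [{"dp": [dx, dy, dz], "delta_rot": [rx, ry, rz], "claw": claw}, ...]. A call has 1 to 5 rows; each row is the pose to reach, as a shift and turn from the pose commanded when the call began; what a row does not reach only later rows make up. Full scale, the value 1, is 50 cm for a shift and 45 degrees for a turn. A row lasts 1/10 s, in which the tool goes at most 50 mm and 8.59 degrees, less where a joint would pass 70% of its speed; a pose out of reach is approached as far as the arm can. A call with a number of a shift or a turn outside -1 to 1 is refused whole. A call with a gripper value outside its range is refused whole. The fingers move at their own pace and stop on an object; "force" is the grip in N (left out, the last holds). Time passes only in rows, so rows that repeat a pose let the fingers close. It gives the time, the measured TCP pose, the force, the opening and the grip force at its end, in the units of the state.
- robot.read_state(): the state, without advancing time (a new reading comes with each control period).
- optics.snapshot(name): name is "side" or "top" or "wrist"; returns the picture (420x560x3 uint8, red, green, blue); there is no depth.
- optics.camera_model(name): a dict with "vertical_fov" (degrees; the focal length in pixels is half the picture's height over the tangent of half this angle, whatever the lens; pixels are square), "cx", "cy" (the principal point, pixels), "rvec" (rotation vector, rad) and "tvec" (3), from world to camera coordinates, as OpenCV has them. Camera axes: x right, y down, z forward; pixel columns grow to the right and rows downward; lengths in m; the calibration is good to about 2 mm. A picture is of the moment at which its call begins: read the wrist's pose just before it. camera_model takes no time and is no camera call; for the wrist camera it gives the pose at the moment of the call.
- robot.sign_off(): hands the job in; it is judged then, once.
The state is a dict: "time": time; "q": joint angles; "qd": joint speeds; "tau": joint torques, N m; "position": TCP position; "ee_rot": TCP orientation; "wrist_force": force on the tool from outside, world axes, zero at the start; "torque": the same for the moment, N m; "gripper_width": opening from 0.0 (shut) to 1.0 (fully open); "grip_force": force on a finger pad.
Only numpy, scipy, OpenCV 4.12 (cv2) and the standard library are available. Lean on these libraries where they do the work, as an engineer would, in place of code of your own. Each camera call takes 0.05 s, during which the arm holds its last target. There are 200 camera calls.

## Working session

There is one attempt and no reset: what is moved stays moved. The work goes in short steps, Python scripts to look and compute and a tool call to move; the robot and the scene stay as the last step left them, time stands still between calls to the robot, and variables do not carry over. Pictures are saved under pics/ and viewed, at most 14 in all, crops included, and the job is handed in when it is done.

Besides the shell and the picture viewer there is one more tool, called after "Request:" as name(argument=value, ...), one argument or row to a line, values as JSON. apply_moves: Moves the arm, as the interface text tells. Its arguments: {"type":"object","properties":{"commands":{"type":"array","items":{"type":"object","properties":{"dp":{"type":"array","items":{"type":"number"}},"delta_rot":{"type":"array","items":{"type":"number"}},"claw":{"type":"number"}}}},"force":{"type":"number"}},"required":["commands"]}

```bash
mkdir -p pics; cat > h.py <<'E'
import numpy as np, cv2
from station import robot, optics
def cam(n):
    m=optics.camera_model(n); f=210/np.tan(np.radians(m["vertical_fov"])/2)
    K=np.array([[f,0,m["cx"]],[0,f,m["cy"]],[0,0,1.]]); R=cv2.Rodrigues(np.array(m["rvec"],float))[0]
    return K,R,np.array(m["tvec"],float).ravel(),m
def ray(n,uv,z,c=None):
    K,R,t,_=c or cam(n); C=-R.T@t; uv=np.atleast_2d(uv).astype(float)
    d=(np.linalg.inv(K)@np.c_[uv,np.ones(len(uv))].T).T@R
    return C+d*((z-C[2])/d[:,2])[:,None]
def proj(n,P,c=None):
    K,R,t,_=c or cam(n); p=(K@(R@np.atleast_2d(P).T+t[:,None])).T; return p[:,:2]/p[:,2:]
def snap(n,name):
    im=optics.snapshot(n); cv2.imwrite(f"pics/{name}.png",im[:,:,::-1]); return im
E
python3 - <<'E'
from h import *
print(robot.read_state(), robot.grip_point_offset)
for n in("top","side","wrist"):
    print(cam(n)); 
    K,R,t,_=cam(n); print(-R.T@t)
a=snap("top","top0"); b=snap("side","side0")
E
```

```text
{'time': 0.0, 'q': array([ 1.29006633,  0.32182239, -0.07008661,  1.45164869,  0.02264888,
        1.3707894 , -0.05691137]), 'qd': array([ 1.38501933e-03, -6.11943998e-04, -1.19330052e-03, -4.95212540e-06,
        1.29296616e-03, -3.15946513e-03,  9.49589416e-05]), 'tau': array([-3.93158427e-05, -4.91286993e+01, -4.03884519e-01, -3.12536895e+01,
       -6.40479103e-02,  4.37580119e-02,  1.82288863e-04]), 'position': array([ 0.18865541, -0.6214573 ,  0.22147514]), 'ee_rot': array([-9.17056029e-04,  9.89151419e-01,  1.46896514e-01, -2.08951067e-04]), 'wrist_force': array([-0.22419568, -0.38731494,  0.28288305]), 'torque': array([-0.02025875,  0.03931311, -0.01913929]), 'grip_force': 0.0, 'gripper_width': 1.0056734081367593} 0.0187
(array([[527.58897946,   0.        , 281.64449968],
       [  0.        , 527.58897946, 200.32388217],
       [  0.        ,   0.        ,   1.        ]]), array([[-0.01226529, -0.99976529, -0.01785867],
       [-0.99558009,  0.01387316, -0.09288602],
       [ 0.09311197,  0.01664047, -0.99551658]]), array([-0.04830909,  0.57519568,  1.35513159]), {'vertical
[... 702 characters left out ...]
1,  0.40113762]), 'tvec': array([-0.43989838,  0.26885448,  0.56308129])})
[ 0.15331943 -0.45089253  0.59669333]
(array([[363.6409437 ,   0.        , 276.19005224],
       [  0.        , 363.6409437 , 208.89222066],
       [  0.        ,   0.        ,   1.        ]]), array([[ 0.28959239, -0.95714748, -0.0022252 ],
       [-0.92110063, -0.27931665,  0.2712118 ],
       [-0.26021123, -0.07649124, -0.96251712]]), array([-0.64870483, -0.03236486,  0.39133752]), {'vertical_fov': 60.01224253870372, 'cx': 276.1900522376456, 'cy': 208.89222066241774, 'rvec': array([-2.33901471,  1.73548414,  0.24248887]), 'tvec': array([-0.64870483, -0.03236486,  0.39133752])})
[ 0.2598791  -0.60001234  0.3840033 ]
```

View pics/top0.png

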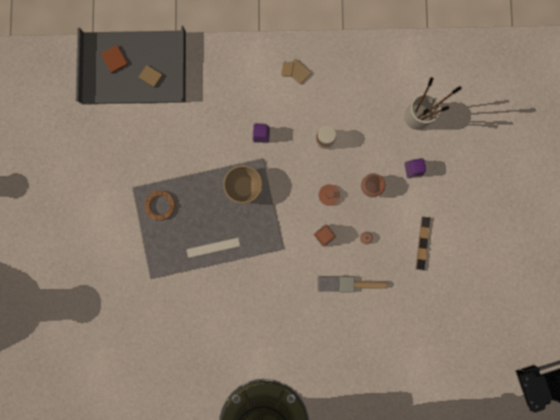

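View pics/side0.png

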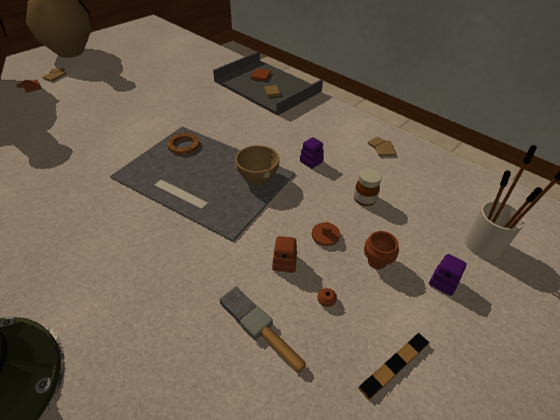

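Top view: ring (160,206), bowl (243,184), line (213,247), lid (330,195), jar (373,185), whorl (366,238), bar (424,243), glue (326,135), brush (352,284). There are three candidates for the weight: terracotta (325,235), purple (260,132) and purple (415,168). The terracotta one fits, because purple is ruled out. I'll confirm in an enlarged crop while measuring.

```bash
python3 - <<'E'
from h import *
a=cv2.imread("pics/top0.png"); b=cv2.imread("pics/side0.png")
A=cv2.resize(a[110:310,290:450],None,fx=2.9,fy=2.9,interpolation=cv2.INTER_CUBIC)
B=cv2.resize(b[200:400,240:440],None,fx=1.65,fy=2.9,interpolation=cv2.INTER_CUBIC)
cv2.imwrite("pics/crop0.png",np.hstack([A,B])); print(A.shape,B.shape)
hsv=cv2.cvtColor(a,cv2.COLOR_BGR2HSV)
for (u,v) in [(325,235),(330,195),(373,185),(366,238),(160,206),(145,206),(243,184),(213,247),(190,220),(424,243),(300,220)]: print(u,v,hsv[v,u])
c=cam("top")
m=((hsv[...,0]<12)&(hsv[...,1]>110)&(hsv[...,2]>50)).astype(np.uint8)
n,l,s,ce=cv2.connectedComponentsWithStats(m)
for i in range(1,n):
    if s[i,4]>40: print(s[i],ce[i],ray("top",ce[i],0.02,c))
E
```

```text
(580, 464, 3) (580, 330, 3)
325 235 [ 10 141 125]
330 195 [ 10 133 125]
373 185 [ 10 107  95]
366 238 [ 11  89 100]
160 206 [12 35 94]
145 206 [ 13 121 118]
243 184 [ 17 100  89]
213 247 [ 18  47 168]
190 220 [ 12  33 101]
424 243 [13 43 42]
300 220 [ 15  52 151]
[101  45  26  28 434] [113.87327189  58.50460829] [[0.96800565 0.39490025 0.02      ]]
[362 174  23  22 208] [374.23076923 184.94230769] [[ 0.61233121 -0.29969461  0.02      ]]
[319 185  20  20 298] [328.22147651 194.54697987] [[ 0.58865285 -0.17838183  0.02      ]]
[315 226  20  20 228] [324.40350877 235.08333333] [[ 0.48241744 -0.16625298  0.02      ]]
[361 234  10   8  43] [364.6744186  237.46511628] [[ 0.47488576 -0.2709357   0.02      ]]
```

View pics/crop0.png

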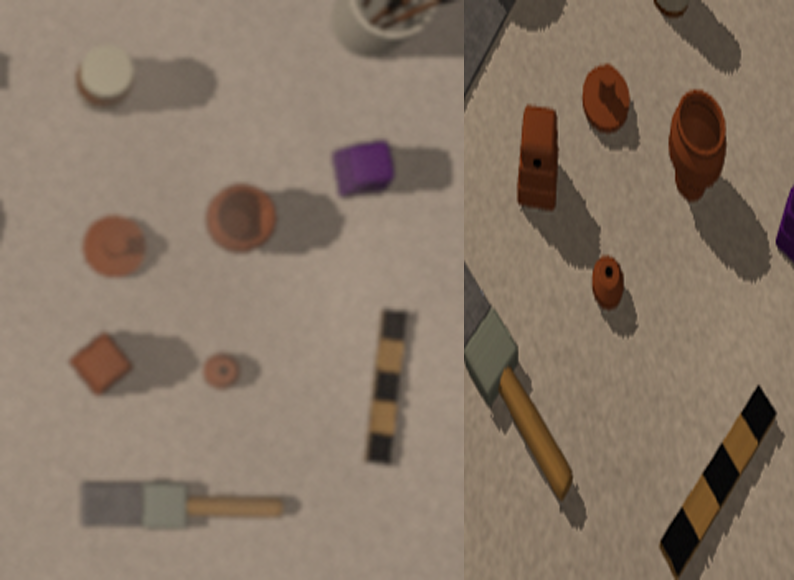

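The crop confirms it: the terracotta weight with the dark hole is at (325,235). The jar is upright and the lid lies knob up. Next I'll move to a close wrist view.

Request:
apply_moves(
  commands=[
    {"dp": [0.076,0.068,0.01],"delta_rot": [0,0,-0.1],"claw": 0},
    {"dp": [0.152,0.136,0.02],"delta_rot": [0,0,-0.2],"claw": 0},
    {"dp": [0.228,0.204,0.03],"delta_rot": [0,0,-0.3],"claw": 0},
    {"dp": [0.304,0.272,0.04],"delta_rot": [0,0,-0.376],"claw": 0},
    {"dp": [0.38,0.34,0.05],"delta_rot": [0,0,-0.376],"claw": 0},
  ],
  force=20,
)

```text
time: 0.6
position: [0.3753, -0.4544, 0.2469]
ee_rot: [-0.0, 1.0, -0.001, -0.0]
wrist_force: [0.8, -1.1, 0.2]
gripper_width: 0.999
grip_force: 0.0
```

Request:
apply_moves(
  commands=[
    {"dp": [0.076,0.068,0.01],"delta_rot": [0,0,0],"claw": 0},
    {"dp": [0.152,0.136,0.02],"delta_rot": [0,0,0],"claw": 0},
    {"dp": [0.228,0.204,0.03],"delta_rot": [0,0,0],"claw": 0},
    {"dp": [0.304,0.272,0.04],"delta_rot": [0,0,0],"claw": 0},
    {"dp": [0.38,0.34,0.05],"delta_rot": [0,0,0],"claw": 0},
  ],
)

```text
time: 1.1
position: [0.5607, -0.2887, 0.2712]
ee_rot: [0.0, 1.0, -0.0, -0.0]
wrist_force: [0.7, -0.7, 0.2]
gripper_width: 1.003
grip_force: 0.0
```

```bash
python3 - <<'E'
from h import *
im=snap("wrist","w1"); s=robot.read_state(); print(s["time"],s["position"],s["ee_rot"],s["q"])
import pickle; pickle.dump(cam("wrist"),open("w1.pkl","wb"))
E
```

```text
1.15 [ 0.56807058 -0.2784689   0.27172026] [-0.00321447  0.99997244  0.00599789  0.00296988] [ 0.69240107  0.28373635 -0.34408657  1.41509366  0.08702021  1.45577121
 -1.20744985]
```

View pics/w1.png

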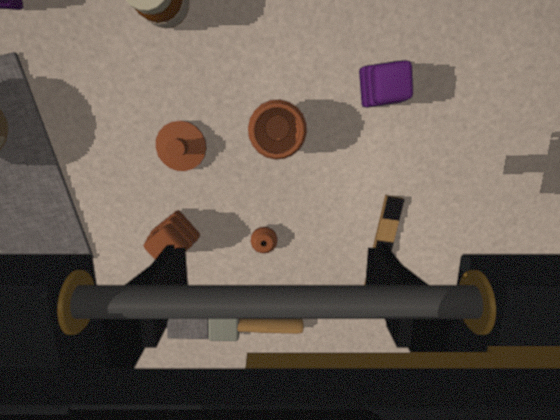

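The wrist view shows the lid at (181,146), jar at (277,129), whorl at (263,241) and weight at (172,235). All are upright. Next is measuring.

```bash
python3 - <<'E'
from h import *
import pickle
c=cam("top"); a=cv2.imread("pics/top0.png"); H=cv2.cvtColor(a,cv2.COLOR_BGR2HSV).astype(int); h,s,v=H[...,0],H[...,1],H[...,2]
def big(m,box=None,k=3):
    m=m.astype(np.uint8)
    if box: q=np.zeros_like(m); x0,y0,x1,y1=box; q[y0:y1,x0:x1]=m[y0:y1,x0:x1]; m=q
    m=cv2.morphologyEx(m,cv2.MORPH_CLOSE,np.ones((k,k)))
    cs=cv2.findContours(m,0,1)[0]; return max(cs,key=cv2.contourArea)
def rect(n,ct,z,c):
    P=ray(n,ct[:,0],z,c)[:,:2].astype(np.float32)
    (x,y),(w,l),an=cv2.minAreaRect(P*1000); return np.round([x,y,w,l,an],1)
ln=rect("top",big((v>140)&(s<75),(170,225,255,270)),0.006,c); print("line",ln)
print("bd",rect("top",big((s<46)&(v<130),(125,150,292,285),7),0.006,c))
print("weight",rect("top",big((s>110)&(h<13),(310,220,340,250)),0.03,c))
print("bar",rect("top",big((v<70)|((s>95)&(h>10)),(412,210,434,275),5),0.01,c))
for nm,b,z in(("ring",(140,185,180,225),.018),("bowl",(220,162,266,206),.05)):
    ct=big((s>75),b); print(nm,rect("top",ct,z,c))
g=big((s<60)&(v>150),(310,120,345,150)); print("glue cap",rect("top",g,.07,c)); print('brush',rect("top",big((s>85)&(h>12),(345,275,395,292)),.01,c))
w=pickle.load(open("w1.pkl","rb")); a=cv2.imread("pics/w1.png"); H=cv2.cvtColor(a,cv2.COLOR_BGR2HSV).astype(int); h,s,v=H[...,0],H[...,1],H[...,2]
m=(s>105)&(h<14)
for nm,b,z in(("lid",(145,110,215,180),.012),("jar",(235,90,312,165),.058),("whorl",(245,222,285,262),.012),("weight",(140,205,205,250),.05)):
    ct=big(m,b,7); print(nm,rect("wrist",ct,z,w),cv2.boundingRect(ct))
print("whorl hole",ray("wrist",[[263.5,242]],.023,w), "knob top",ray("wrist",[[182,145]],.034,w))
E
```

```text
line [454.5 128.   21.3 138.3  12. ]
bd [532.7 143.8 249.1 359.6  11.9]
weight [ 482.4 -165.6   38.2   39.8   37.6]
bar [ 458.8 -423.7   22.1  134.4   81.6]
ring [5.676e+02 2.687e+02 7.980e+01 7.970e+01 4.000e-01]
bowl [616.8  44.7 100.4  99.3  25.9]
glue cap [ 738.2 -174.9   87.2   75.5   89. ]
brush [ 354.1 -282.9   83.2   15.5   89.4]
lid [ 598.9 -165.7   55.9   57.     0.6] (156, 121, 50, 50)
jar [ 621.1 -276.5   57.5   57.9    0.7] (248, 100, 58, 59)
whorl [ 485.5 -261.6   32.8   31.     0.8] (251, 227, 26, 26)
weight [ 499.1 -158.    41.2   60.1   38.7] (144, 211, 55, 39)
whorl hole [[ 0.48647814 -0.26213164  0.023     ]] knob top [[ 0.60213207 -0.1733486   0.034     ]]
```

The wrist model was read after the picture while the arm was still settling, so it is off by about 10 mm. I'll re-measure at rest.

```bash
cat > m.py <<'E'
from h import *
def big(m,box=None,k=3):
    m=m.astype(np.uint8)
    if box: q=np.zeros_like(m); x0,y0,x1,y1=box; q[y0:y1,x0:x1]=m[y0:y1,x0:x1]; m=q
    m=cv2.morphologyEx(m,cv2.MORPH_CLOSE,np.ones((k,k)))
    return max(cv2.findContours(m,0,1)[0],key=cv2.contourArea)
def rect(n,ct,z,c):
    P=ray(n,ct[:,0],z,c)[:,:2].astype(np.float32)
    (x,y),(w,l),an=cv2.minAreaRect(P*1000); return np.round([x,y,w,l,an],1)
def hsv(im,rgb=True):
    H=cv2.cvtColor(np.ascontiguousarray(im),cv2.COLOR_RGB2HSV).astype(int); return H[...,0],H[...,1],H[...,2]
E
python3 - <<'E'
from m import *
optics.snapshot("wrist"); optics.snapshot("wrist"); w=cam("wrist"); st=robot.read_state(); print(st["position"],st["ee_rot"],st["qd"].max())
h,s,v=hsv(snap("wrist","w2")); m=(s>105)&(h<14)
ex={"lid":(.589,-.178,.012),"jar":(.611,-.288,.058),"whorl":(.476,-.271,.012),"weight":(.482,-.166,.03)}
for nm,P in ex.items():
    u,vv=proj("wrist",P,w)[0].astype(int); b=(max(u-42,0),max(vv-42,0),u+42,min(vv+42,255))
    ct=big(m,b,7); print(nm,rect("wrist",ct,P[2],w),cv2.boundingRect(ct))
t=cam("top"); h,s,v=hsv(cv2.imread("pics/top0.png")[:,:,::-1])
for nm,P in ex.items():
    u,vv=proj("top",P,t)[0].astype(int); ct=big((s>85)&(h<14),(u-18,vv-18,u+18,vv+18),7); print(nm,rect("top",ct,P[2],t))
E
```

```text
[ 0.5625902  -0.28515396  0.27095419] [-1.23188949e-03  9.99991032e-01  4.03840026e-03  3.30688102e-04] 0.0751073992635032
lid [ 5.915e+02 -1.784e+02  5.580e+01  5.680e+01  4.000e-01] (160, 122, 50, 50)
jar [ 6.126e+02 -2.892e+02  5.750e+01  5.780e+01  4.000e-01] (253, 102, 58, 59)
whorl [ 476.5 -272.4   31.5   32.9   46.6] (253, 229, 27, 26)
weight [ 484.6 -162.9   43.9   63.1   38.5] (147, 212, 55, 43)
lid [ 589.6 -181.    52.8   55.9   88.9]
jar [ 607.7 -289.3   58.9   56.7   89.1]
whorl [ 474.3 -274.8   27.5   29.8   43.9]
weight [ 482.  -165.7   41.5   42.6   37.8]
```

Request:
apply_moves(
  commands=[
    {"dp": [-0.044,0.058,-0.07],"delta_rot": [0,0,0.18],"claw": 0},
    {"dp": [-0.088,0.116,-0.14],"delta_rot": [0,0,0.36],"claw": 0},
    {"dp": [-0.132,0.174,-0.21],"delta_rot": [0,0,0.54],"claw": 0},
    {"dp": [-0.174,0.233,-0.28],"delta_rot": [0,0,0.72],"claw": 0},
    {"dp": [-0.174,0.233,-0.306],"delta_rot": [0,0,0.844],"claw": 0},
  ],
)

```text
time: 1.8
position: [0.4658, -0.1707, 0.1138]
ee_rot: [-0.003, 0.945, 0.328, -0.004]
wrist_force: [-0.0, 0.0, -0.5]
gripper_width: 0.992
grip_force: 0.0
```

Request:
apply_moves(
  commands=[
    {"dp": [0,0,0],"delta_rot": [0,0,0],"claw": 0},
    {"dp": [0,0,0],"delta_rot": [0,0,0],"claw": 0},
  ],
)

```text
time: 2.0
position: [0.4727, -0.1757, 0.1191]
ee_rot: [0.001, 0.947, 0.323, 0.0]
wrist_force: [0.0, 0.0, 0.5]
gripper_width: 0.998
grip_force: 0.0
```

Request:
apply_moves(
  commands=[
    {"dp": [0,0,0],"delta_rot": [0,0,0],"claw": 0},
    {"dp": [0,0,0],"delta_rot": [0,0,0],"claw": 0},
  ],
)

```text
time: 2.2
position: [0.4739, -0.175, 0.1197]
ee_rot: [0.001, 0.946, 0.324, 0.001]
wrist_force: [0.6, 1.0, -1.1]
gripper_width: 0.998
grip_force: 0.0
```

Request:
apply_moves(
  commands=[
    {"dp": [0.016,0.019,0],"delta_rot": [0,0,0],"claw": 0},
    {"dp": [0.016,0.019,-0.06],"delta_rot": [0,0,0],"claw": 0},
    {"dp": [0.016,0.019,-0.12],"delta_rot": [0,0,0],"claw": 0},
    {"dp": [0.016,0.019,-0.19],"delta_rot": [0,0,0],"claw": 0},
    {"dp": [0.016,0.019,-0.19],"delta_rot": [0,0,0],"claw": 0},
  ],
)

```text
time: 2.7
position: [0.4778, -0.1622, 0.0196]
ee_rot: [-0.003, 0.946, 0.325, -0.003]
wrist_force: [-1.7, 0.8, -0.9]
gripper_width: 1.0
grip_force: 0.0
```

Request:
apply_moves(
  commands=[
    {"dp": [0,0,0],"delta_rot": [0,0,0],"claw": 1},
    {"dp": [0,0,0],"delta_rot": [0,0,0],"claw": 1},
    {"dp": [0,0,0],"delta_rot": [0,0,0],"claw": 1},
    {"dp": [0,0,0],"delta_rot": [0,0,0],"claw": 1},
    {"dp": [0,0,0],"delta_rot": [0,0,0],"claw": 1},
  ],
)

```text
time: 3.2
position: [0.4812, -0.1645, 0.0243]
ee_rot: [0.001, 0.946, 0.325, 0.001]
wrist_force: [0.2, 0.2, 0.2]
gripper_width: 0.63
grip_force: 0.0
```

Request:
apply_moves(
  commands=[
    {"dp": [0,0,0],"delta_rot": [0,0,0],"claw": 1},
    {"dp": [0,0,0],"delta_rot": [0,0,0],"claw": 1},
    {"dp": [0,0,0],"delta_rot": [0,0,0],"claw": 1},
    {"dp": [0,0,0],"delta_rot": [0,0,0],"claw": 1},
  ],
)

```text
time: 3.6
position: [0.481, -0.1645, 0.0237]
ee_rot: [0.0, 0.946, 0.325, 0.0]
wrist_force: [0.4, -0.9, 1.9]
gripper_width: 0.47
grip_force: 20.0
```

Request:
apply_moves(
  commands=[
    {"dp": [0,0,0.05],"delta_rot": [0,0,0],"claw": 1},
    {"dp": [0,0,0.12],"delta_rot": [0,0,0],"claw": 1},
    {"dp": [0,0,0.19],"delta_rot": [0,0,0],"claw": 1},
    {"dp": [0.02,0.06,0.24],"delta_rot": [0,0,0],"claw": 1},
    {"dp": [0.05,0.14,0.24],"delta_rot": [0,0,-0.12],"claw": 1},
  ],
)

```text
time: 4.1
position: [0.5074, -0.0964, 0.1468]
ee_rot: [0.002, 0.961, 0.277, 0.002]
wrist_force: [2.1, 0.0, -2.7]
gripper_width: 0.47
grip_force: 20.0
```

Request:
apply_moves(
  commands=[
    {"dp": [0.028,0.08,0],"delta_rot": [0,0,-0.12],"claw": 1},
    {"dp": [0.056,0.16,0],"delta_rot": [0,0,-0.24],"claw": 1},
    {"dp": [0.084,0.24,0],"delta_rot": [0,0,-0.36],"claw": 1},
    {"dp": [0.112,0.32,0],"delta_rot": [0,0,-0.46],"claw": 1},
    {"dp": [0.14,0.4,0],"delta_rot": [0,0,-0.46],"claw": 1},
  ],
)

```text
time: 4.6
position: [0.5753, 0.1072, 0.1425]
ee_rot: [0.0, 0.995, 0.102, -0.001]
wrist_force: [0.8, 0.1, -1.7]
gripper_width: 0.468
grip_force: 20.0
```

Request:
apply_moves(
  commands=[
    {"dp": [0.015,0.05,0],"delta_rot": [0,0,0],"claw": 1},
    {"dp": [0.03,0.1,0],"delta_rot": [0,0,0],"claw": 1},
    {"dp": [0.03,0.1,0],"delta_rot": [0,0,0],"claw": 1},
    {"dp": [0.03,0.1,0],"delta_rot": [0,0,0],"claw": 1},
    {"dp": [0.03,0.1,0],"delta_rot": [0,0,0],"claw": 1},
  ],
)

```text
time: 5.1
position: [0.5903, 0.1542, 0.1426]
ee_rot: [0.001, 0.995, 0.103, -0.001]
wrist_force: [0.7, -0.7, -2.0]
gripper_width: 0.469
grip_force: 20.0
```

Request:
apply_moves(
  commands=[
    {"dp": [0.002,0.005,-0.08],"delta_rot": [0,0,0],"claw": 1},
    {"dp": [0.002,0.005,-0.15],"delta_rot": [0,0,0],"claw": 1},
    {"dp": [0.002,0.005,-0.2],"delta_rot": [0,0,0],"claw": 1},
    {"dp": [0.002,0.005,-0.222],"delta_rot": [0,0,0],"claw": 1},
    {"dp": [0.002,0.005,-0.222],"delta_rot": [0,0,0],"claw": 1},
  ],
)

```text
time: 5.6
position: [0.5912, 0.1567, 0.0315]
ee_rot: [0.0, 0.995, 0.102, -0.001]
wrist_force: [0.1, -0.5, -2.5]
gripper_width: 0.472
grip_force: 20.0
```

Request:
apply_moves(
  commands=[
    {"dp": [0,0,0],"delta_rot": [0,0,0],"claw": 1},
    {"dp": [0,0,0],"delta_rot": [0,0,0],"claw": 1},
  ],
)

```text
time: 5.8
position: [0.5928, 0.1584, 0.0339]
ee_rot: [-0.0, 0.995, 0.103, 0.001]
wrist_force: [-0.3, -0.1, -2.0]
gripper_width: 0.471
grip_force: 20.0
```

Request:
apply_moves(
  commands=[
    {"dp": [0,0,-0.006],"delta_rot": [0,0,0],"claw": 1},
    {"dp": [-0.001,-0.002,-0.006],"delta_rot": [0,0,0],"claw": 1},
    {"dp": [-0.001,-0.002,-0.006],"delta_rot": [0,0,0],"claw": 1},
  ],
)

```text
time: 6.1
position: [0.5912, 0.1571, 0.0295]
ee_rot: [0.0, 0.995, 0.103, 0.0]
wrist_force: [-0.6, 0.7, -1.7]
gripper_width: 0.469
grip_force: 20.0
```

Request:
apply_moves(
  commands=[
    {"dp": [0,0,0],"delta_rot": [0,0,0],"claw": 0.4},
    {"dp": [0,0,0],"delta_rot": [0,0,0],"claw": 0.4},
    {"dp": [0,0,0],"delta_rot": [0,0,0],"claw": 0.4},
  ],
)

```text
time: 6.4
position: [0.5915, 0.1575, 0.0298]
ee_rot: [-0.0, 0.995, 0.103, 0.0]
wrist_force: [0.5, 0.3, 0.3]
gripper_width: 0.587
grip_force: 0.0
```

Request:
apply_moves(
  commands=[
    {"dp": [0,0,0.04],"delta_rot": [0,0,0],"claw": 0.4},
    {"dp": [0,0,0.12],"delta_rot": [0,0,0],"claw": 0.4},
    {"dp": [0,0,0.22],"delta_rot": [0,0,0],"claw": 0.4},
    {"dp": [0,-0.08,0.26],"delta_rot": [0,0,0],"claw": 0},
    {"dp": [0,-0.18,0.26],"delta_rot": [0,0,0],"claw": 0},
  ],
)

```text
time: 6.9
position: [0.5937, 0.0708, 0.1646]
ee_rot: [-0.001, 0.994, 0.107, 0.005]
wrist_force: [1.8, -0.4, -0.7]
gripper_width: 0.706
grip_force: 0.0
```

Request:
apply_moves(
  commands=[
    {"dp": [0.005,-0.1,0],"delta_rot": [0,0,0],"claw": 0},
    {"dp": [0.01,-0.2,0],"delta_rot": [0,0,0],"claw": 0},
    {"dp": [0.015,-0.3,0],"delta_rot": [0,0,0],"claw": 0},
    {"dp": [0.02,-0.4,0],"delta_rot": [0,0,0],"claw": 0},
    {"dp": [0.025,-0.5,0],"delta_rot": [0,0,0],"claw": 0},
  ],
)

```text
time: 7.4
position: [0.6037, -0.1844, 0.1599]
ee_rot: [0.0, 0.995, 0.103, 0.0]
wrist_force: [0.3, 0.5, 0.2]
gripper_width: 0.986
grip_force: 0.0
```

Request:
apply_moves(
  commands=[
    {"dp": [0.01,-0.1,0],"delta_rot": [0,0,0],"claw": 0},
    {"dp": [0.015,-0.2,-0.04],"delta_rot": [0,0,0],"claw": 0},
    {"dp": [0.015,-0.206,-0.08],"delta_rot": [0,0,0],"claw": 0},
    {"dp": [0.015,-0.206,-0.08],"delta_rot": [0,0,0],"claw": 0},
    {"dp": [0.015,-0.206,-0.08],"delta_rot": [0,0,0],"claw": 0},
  ],
)

```text
time: 7.9
position: [0.6114, -0.2836, 0.1193]
ee_rot: [-0.001, 0.995, 0.104, -0.0]
wrist_force: [0.2, 1.3, 0.6]
gripper_width: 1.002
grip_force: 0.0
```

Request:
apply_moves(
  commands=[
    {"dp": [0,0,0],"delta_rot": [0,0,0],"claw": 0},
    {"dp": [0,0,0],"delta_rot": [0,0,0],"claw": 0},
  ],
)

```text
time: 8.1
position: [0.6125, -0.2835, 0.1212]
ee_rot: [0.0, 0.995, 0.105, 0.001]
wrist_force: [-0.1, -0.4, 0.1]
gripper_width: 0.998
grip_force: 0.0
```

Request:
apply_moves(
  commands=[
    {"dp": [0,-0.011,0],"delta_rot": [0,0,0],"claw": 0},
    {"dp": [0,-0.011,-0.06],"delta_rot": [0,0,0],"claw": 0},
    {"dp": [0,-0.011,-0.13],"delta_rot": [0,0,0],"claw": 0},
    {"dp": [0,-0.011,-0.2],"delta_rot": [0,0,0],"claw": 0},
    {"dp": [0,-0.011,-0.2],"delta_rot": [0,0,0],"claw": 0},
  ],
)

```text
time: 8.6
position: [0.6072, -0.2895, 0.0143]
ee_rot: [-0.002, 0.995, 0.103, -0.004]
wrist_force: [-1.4, 0.5, 0.5]
gripper_width: 0.999
grip_force: 0.0
```

Request:
apply_moves(
  commands=[
    {"dp": [0,0,0],"delta_rot": [0,0,0],"claw": 1},
    {"dp": [0,0,0],"delta_rot": [0,0,0],"claw": 1},
    {"dp": [0,0,0],"delta_rot": [0,0,0],"claw": 1},
    {"dp": [0,0,0],"delta_rot": [0,0,0],"claw": 1},
    {"dp": [0,0,0],"delta_rot": [0,0,0],"claw": 1},
  ],
)

```text
time: 9.1
position: [0.6122, -0.291, 0.0211]
ee_rot: [0.001, 0.995, 0.103, 0.001]
wrist_force: [-0.3, 0.3, 4.7]
gripper_width: 0.686
grip_force: 20.0
```

Request:
apply_moves(
  commands=[
    {"dp": [0,0,0],"delta_rot": [0,0,0],"claw": 1},
    {"dp": [0,0,0],"delta_rot": [0,0,0],"claw": 1},
  ],
)

```text
time: 9.3
position: [0.6122, -0.291, 0.0211]
ee_rot: [0.001, 0.995, 0.103, 0.001]
wrist_force: [-1.1, 1.2, 6.5]
gripper_width: 0.685
grip_force: 20.0
```

Request:
apply_moves(
  commands=[
    {"dp": [0,0,0.04],"delta_rot": [0,0,0],"claw": 1},
    {"dp": [0,0,0.1],"delta_rot": [0,0,0],"claw": 1},
    {"dp": [0,0,0.18],"delta_rot": [0,0,0],"claw": 1},
    {"dp": [0,0.04,0.26],"delta_rot": [0,0,0],"claw": 1},
    {"dp": [0,0.12,0.28],"delta_rot": [0,0,0],"claw": 1},
  ],
)

```text
time: 9.8
position: [0.6128, -0.2361, 0.1644]
ee_rot: [0.003, 0.995, 0.1, 0.003]
wrist_force: [1.5, -0.1, -0.7]
gripper_width: 0.684
grip_force: 20.0
```

```bash
python3 - <<'E'
from h import *
snap("side","s1")
E
```

```text
(no output)
```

View pics/s1.png

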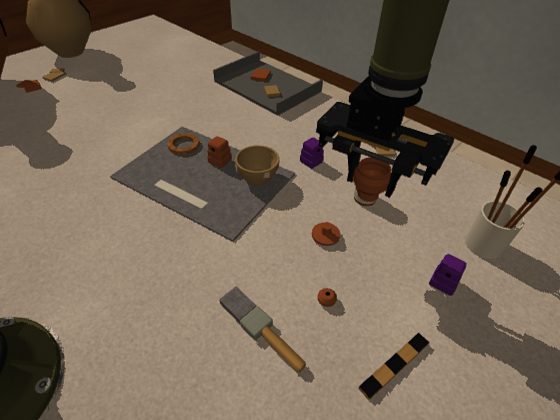

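The weight stands at (219,151) between ring and bowl, and the jar is held upright at (373,180).

Request:
apply_moves(
  commands=[
    {"dp": [-0.005,0.1,0],"delta_rot": [0,0,0],"claw": 1},
    {"dp": [-0.015,0.2,0],"delta_rot": [0,0,0],"claw": 1},
    {"dp": [-0.025,0.3,0],"delta_rot": [0,0,0],"claw": 1},
    {"dp": [-0.035,0.4,0],"delta_rot": [0,0,0],"claw": 1},
    {"dp": [-0.045,0.5,0],"delta_rot": [0,0,0],"claw": 1},
  ],
)

```text
time: 10.35
position: [0.5878, 0.0198, 0.1589]
ee_rot: [0.0, 0.995, 0.103, -0.0]
wrist_force: [1.1, 0.4, -1.8]
gripper_width: 0.685
grip_force: 20.0
```

Request:
apply_moves(
  commands=[
    {"dp": [-0.01,0.1,0],"delta_rot": [0,0,0],"claw": 1},
    {"dp": [-0.02,0.2,0],"delta_rot": [0,0,0],"claw": 1},
    {"dp": [-0.03,0.3,0],"delta_rot": [0,0,0],"claw": 1},
    {"dp": [-0.038,0.4,0],"delta_rot": [0,0,0],"claw": 1},
    {"dp": [-0.045,0.48,0],"delta_rot": [0,0,0],"claw": 1},
  ],
)

```text
time: 10.85
position: [0.5648, 0.2612, 0.1589]
ee_rot: [-0.0, 0.995, 0.104, -0.0]
wrist_force: [0.7, 0.7, -1.7]
gripper_width: 0.686
grip_force: 20.0
```

Request:
apply_moves(
  commands=[
    {"dp": [0,0,0],"delta_rot": [0,0,0],"claw": 1},
    {"dp": [0,0,0],"delta_rot": [0,0,0],"claw": 1},
    {"dp": [0,0,0],"delta_rot": [0,0,0],"claw": 1},
    {"dp": [0,0,0],"delta_rot": [0,0,0],"claw": 1},
  ],
)

```text
time: 11.25
position: [0.567, 0.2557, 0.159]
ee_rot: [0.001, 0.995, 0.102, -0.0]
wrist_force: [-0.8, -0.7, -0.9]
gripper_width: 0.684
grip_force: 20.0
```

Request:
apply_moves(
  commands=[
    {"dp": [0.001,0.026,0],"delta_rot": [0,0,0],"claw": 1},
    {"dp": [0.001,0.026,-0.07],"delta_rot": [0,0,0],"claw": 1},
    {"dp": [0.001,0.026,-0.14],"delta_rot": [0,0,0],"claw": 1},
    {"dp": [0.001,0.026,-0.18],"delta_rot": [0,0,0],"claw": 1},
    {"dp": [0.001,0.026,-0.18],"delta_rot": [0,0,0],"claw": 1},
  ],
)

```text
time: 11.75
position: [0.5646, 0.2699, 0.0659]
ee_rot: [0.001, 0.995, 0.103, -0.003]
wrist_force: [-0.2, -0.6, -1.6]
gripper_width: 0.684
grip_force: 20.0
```

Request:
apply_moves(
  commands=[
    {"dp": [0,0,0],"delta_rot": [0,0,0],"claw": 1},
    {"dp": [0,0,0],"delta_rot": [0,0,0],"claw": 1},
    {"dp": [0,0,0],"delta_rot": [0,0,0],"claw": 1},
  ],
)

```text
time: 12.05
position: [0.5679, 0.2718, 0.0712]
ee_rot: [-0.0, 0.995, 0.103, 0.001]
wrist_force: [-0.3, -0.1, -1.7]
gripper_width: 0.684
grip_force: 20.0
```

```bash
python3 - <<'E'
from m import *
print(robot.read_state()["position"])
w=cam("wrist"); im=snap("wrist","w3")
h,s,v=hsv(im); 
for P in [(.5676,.2687,.018),(.5676,.2687,.11),(.5915,.1565,.066)]: print(proj("wrist",P,w))
E
```

```text
[0.56789902 0.27175324 0.07124167]
[[281.3754302  231.37954252]]
[[284.46056779 309.9817221 ]]
[[512.20988434 262.01656726]]
```

View pics/w3.png

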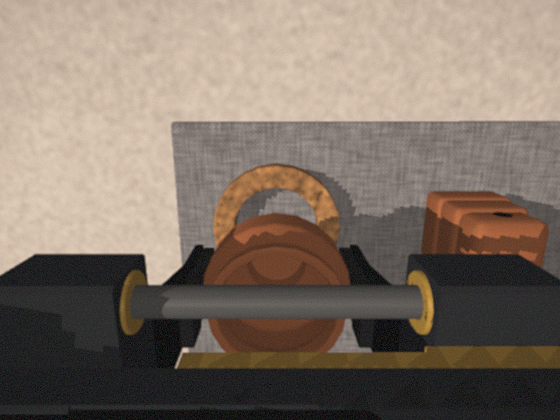

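The jar rim is centred near column 277 and the ring also near column 277. Both rows carry the same bias of roughly 10 px, so they are aligned and I'll lower.

Request:
apply_moves(
  commands=[
    {"dp": [0,0,-0.03],"delta_rot": [0,0,0],"claw": 1},
    {"dp": [0,0,-0.06],"delta_rot": [0,0,0],"claw": 1},
    {"dp": [0,0,-0.08],"delta_rot": [0,0,0],"claw": 1},
    {"dp": [0,0,-0.088],"delta_rot": [0,0,0],"claw": 1},
    {"dp": [0,0,-0.088],"delta_rot": [0,0,0],"claw": 1},
  ],
)

```text
time: 12.6
position: [0.5662, 0.2705, 0.0259]
ee_rot: [0.001, 0.995, 0.103, -0.001]
wrist_force: [-4.8, -2.1, 10.4]
gripper_width: 0.683
grip_force: 20.0
```

Request:
apply_moves(
  commands=[
    {"dp": [0,0,0],"delta_rot": [0,0,0],"claw": 1},
    {"dp": [0,0,0],"delta_rot": [0,0,0],"claw": 1},
  ],
)

```text
time: 12.8
position: [0.5661, 0.2705, 0.0259]
ee_rot: [0.001, 0.995, 0.103, -0.001]
wrist_force: [-4.4, -3.2, 8.9]
gripper_width: 0.681
grip_force: 20.0
```

Request:
apply_moves(
  commands=[
    {"dp": [0,0,0],"delta_rot": [0,0,0],"claw": 0.1},
    {"dp": [0,0,0],"delta_rot": [0,0,0],"claw": 0.1},
    {"dp": [0,0,0],"delta_rot": [0,0,0],"claw": 0.1},
  ],
)

```text
time: 13.1
position: [0.5666, 0.2711, 0.0248]
ee_rot: [0.0, 0.995, 0.103, -0.0]
wrist_force: [0.5, -1.0, 0.5]
gripper_width: 0.852
grip_force: 0.0
```

Request:
apply_moves(
  commands=[
    {"dp": [0,0,0.04],"delta_rot": [0,0,0],"claw": 0.1},
    {"dp": [0,0,0.12],"delta_rot": [0,0,0],"claw": 0.1},
    {"dp": [0,0,0.22],"delta_rot": [0,0,0],"claw": 0.1},
    {"dp": [0,0,0.3],"delta_rot": [0,0,0],"claw": 0.1},
    {"dp": [-0.06,0,0.34],"delta_rot": [0,0,0],"claw": 0.1},
  ],
)

```text
time: 13.6
position: [0.541, 0.271, 0.1991]
ee_rot: [-0.001, 0.995, 0.101, 0.003]
wrist_force: [0.1, -0.3, 0.1]
gripper_width: 0.901
grip_force: 0.0
```

Request:
apply_moves(
  commands=[
    {"dp": [0,0,0],"delta_rot": [0,0,0],"claw": 0.1},
    {"dp": [0,0,0],"delta_rot": [0,0,0],"claw": 0.1},
    {"dp": [0,0,0],"delta_rot": [0,0,0],"claw": 0.1},
  ],
)

```text
time: 13.9
position: [0.5369, 0.2702, 0.194]
ee_rot: [0.0, 0.995, 0.103, -0.001]
wrist_force: [-0.7, -0.5, -0.6]
gripper_width: 0.899
grip_force: 0.0
```

```bash
python3 - <<'E'
from m import *
print(robot.read_state()["position"])
w=cam("wrist"); im=snap("wrist","w4")
print(proj("wrist",(.5676,.2687,.066),w))
E
```

```text
[0.53691577 0.27016566 0.19396886]
[[286.01230468 163.98746972]]
```

View pics/w4.png

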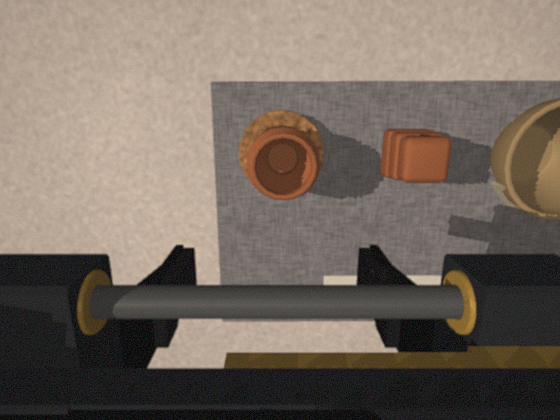

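The jar stands in the ring, with its rim centred near (283,162). The weight is upright at (415,157). Next is the lid.

```bash
python3 - <<'E'
from m import *
w=cam("wrist"); im=cv2.imread("pics/w4.png")[:,:,::-1]; print(np.round(ray("wrist",[[283,162]],.068,w)[0],4))
h,s,v=hsv(im); ct=big((s>120)&(h<12),(235,110,330,205),5); print(cv2.boundingRect(ct),rect("wrist",ct,.066,w)); 
ct=big((s>120)&(h<12),(370,110,460,200),5); print(rect("wrist",ct,.05,w))
print(ray("wrist",[[415+11,158]],.066,w))
E
```

```text
[0.5689 0.2715 0.068 ]
(247, 125, 75, 75) [567.2 271.5  58.2  58.6  83.8]
[593.5 162.7  43.7  57.1  11.7]
[[0.59493513 0.1603616  0.066     ]]
```

Request:
apply_moves(
  commands=[
    {"dp": [0.01,-0.1,0],"delta_rot": [0,0,0],"claw": 0.4},
    {"dp": [0.02,-0.2,0],"delta_rot": [0,0,0],"claw": 0.4},
    {"dp": [0.03,-0.3,0],"delta_rot": [0,0,0],"claw": 0.4},
    {"dp": [0.04,-0.4,0],"delta_rot": [0,0,0],"claw": 0.4},
    {"dp": [0.05,-0.5,0],"delta_rot": [0,0,0],"claw": 0.4},
  ],
)

```text
time: 14.45
position: [0.5614, 0.0197, 0.1941]
ee_rot: [-0.0, 0.995, 0.103, -0.001]
wrist_force: [0.6, -0.1, -0.3]
gripper_width: 0.619
grip_force: 0.0
```

Request:
apply_moves(
  commands=[
    {"dp": [0.01,-0.1,0],"delta_rot": [0,0,0],"claw": 0.4},
    {"dp": [0.02,-0.2,0],"delta_rot": [0,0,0],"claw": 0.4},
    {"dp": [0.03,-0.3,0],"delta_rot": [0,0,0],"claw": 0.4},
    {"dp": [0.04,-0.41,0],"delta_rot": [0,0,0],"claw": 0.4},
    {"dp": [0.04,-0.41,0],"delta_rot": [0,0,0],"claw": 0.4},
  ],
)

```text
time: 14.95
position: [0.5799, -0.193, 0.193]
ee_rot: [0.002, 0.995, 0.097, -0.002]
wrist_force: [-0.0, -0.5, -0.5]
gripper_width: 0.599
grip_force: 0.0
```

Request:
apply_moves(
  commands=[
    {"dp": [0,0,0],"delta_rot": [0,0,0],"claw": 0.4},
    {"dp": [0,0,0],"delta_rot": [0,0,0],"claw": 0.4},
    {"dp": [0,0,0],"delta_rot": [0,0,0],"claw": 0.4},
  ],
)

```text
time: 15.25
position: [0.5819, -0.1801, 0.195]
ee_rot: [-0.001, 0.994, 0.105, -0.0]
wrist_force: [0.3, 0.9, 0.2]
gripper_width: 0.602
grip_force: 0.0
```

```bash
python3 - <<'E'
from m import *
print(robot.read_state()["position"])
w=cam("wrist"); im=snap("wrist","w5"); t=cam("top"); tp=snap("top","top1")
print("pred",proj("wrist",(.591,-.179,.012),w),proj("wrist",(.591,-.179,.034),w))
h,s,v=hsv(im); ct=big((s>105)&(h<14),(180,60,420,255),5); print("lid wrist",rect("wrist",ct,.012,w),cv2.boundingRect(ct))
h,s,v=hsv(tp)
for nm,P,r in (("jar",(.5676,.2687,.06),14),("weight",(.5915,.1565,.036),14),("lid",(.59,-.18,.012),15)):
    u,vv=proj("top",P,t)[0].astype(int); ct=big((s>85)&(h<12),(u-r,vv-r,u+r,vv+r),7); print(nm,rect("top",ct,P[2],t),cv2.boundingRect(ct))
a=cv2.resize(tp[150:260,130:380],None,fx=2.2,fy=2.2,interpolation=2)
cv2.imwrite("pics/c5.png",np.vstack([cv2.resize(im[40:300,120:440],(550,400)),a[:190]])[:,:,::-1])
E
```

```text
[ 0.58193832 -0.1800687   0.19504201]
pred [[277.62676076 176.81670865]] [[277.68245943 181.34834263]]
lid wrist [ 591.1 -178.4   56.8   55.8   10.8] (248, 147, 59, 59)
jar [5.638e+02 2.671e+02 5.690e+01 5.920e+01 5.000e-01] (144, 194, 24, 23)
weight [591.6 154.5  46.3  48.9   9.4] (191, 186, 21, 19)Traceback (most recent call last):
  File "<stdin>", line 8, in <module>
  File "m.py", line 6, in big
    return max(cv2.findContours(m,0,1)[0],key=cv2.contourArea)
ValueError: max() iterable argument is empty
```

Request:
apply_moves(
  commands=[
    {"dp": [0.0185,0.003,-0.08],"delta_rot": [0,0,0],"claw": 0.4},
    {"dp": [0.0185,0.003,-0.17],"delta_rot": [0,0,0],"claw": 0.4},
    {"dp": [0.0185,0.003,-0.25],"delta_rot": [0,0,0],"claw": 0.4},
    {"dp": [0.0185,0.003,-0.31],"delta_rot": [0,0,0],"claw": 0.4},
    {"dp": [0.0185,0.003,-0.31],"delta_rot": [0,0,0],"claw": 0.4},
  ],
)

```text
time: 15.85
position: [0.5871, -0.1791, 0.0357]
ee_rot: [-0.002, 0.995, 0.104, -0.004]
wrist_force: [-0.4, 0.2, 0.1]
gripper_width: 0.595
grip_force: 0.0
```

Request:
apply_moves(
  commands=[
    {"dp": [0,0,-0.01],"delta_rot": [0,0,0],"claw": 0.4},
    {"dp": [0,0,-0.02],"delta_rot": [0,0,0],"claw": 0.4},
    {"dp": [0,0,-0.03],"delta_rot": [0,0,0],"claw": 0.4},
    {"dp": [0,0,-0.04],"delta_rot": [0,0,0],"claw": 0.4},
    {"dp": [0,0,-0.04],"delta_rot": [0,0,0],"claw": 0.4},
  ],
)

```text
time: 16.35
position: [0.5906, -0.1812, 0.0202]
ee_rot: [0.0, 0.995, 0.103, -0.0]
wrist_force: [-0.1, 0.4, 0.3]
gripper_width: 0.602
grip_force: 0.0
```

Request:
apply_moves(
  commands=[
    {"dp": [0,0,0],"delta_rot": [0,0,0],"claw": 0.4},
    {"dp": [0,0,0],"delta_rot": [0,0,0],"claw": 0.4},
  ],
)

```text
time: 16.55
position: [0.5911, -0.1813, 0.0207]
ee_rot: [0.0, 0.995, 0.103, 0.0]
wrist_force: [-0.1, 0.5, 0.5]
gripper_width: 0.598
grip_force: 0.0
```

Request:
apply_moves(
  commands=[
    {"dp": [0,0.006,-0.006],"delta_rot": [0,0,0],"claw": 0.4},
    {"dp": [0,0.006,-0.011],"delta_rot": [0,0,0],"claw": 0.5},
    {"dp": [0,0.006,-0.011],"delta_rot": [0,0,0],"claw": 1},
    {"dp": [0,0.006,-0.011],"delta_rot": [0,0,0],"claw": 1},
    {"dp": [0,0.006,-0.011],"delta_rot": [0,0,0],"claw": 1},
  ],
)

```text
time: 17.05
position: [0.591, -0.1782, 0.0149]
ee_rot: [0.0, 0.995, 0.103, 0.0]
wrist_force: [0.2, 0.2, 0.6]
gripper_width: 0.323
grip_force: 0.0
```

Request:
apply_moves(
  commands=[
    {"dp": [0,0,0],"delta_rot": [0,0,0],"claw": 1},
    {"dp": [0,0,0],"delta_rot": [0,0,0],"claw": 1},
    {"dp": [0,0,0],"delta_rot": [0,0,0],"claw": 1},
    {"dp": [0,0,0],"delta_rot": [0,0,0],"claw": 1},
    {"dp": [0,0,0],"delta_rot": [0,0,0],"claw": 1},
  ],
)

```text
time: 17.55
position: [0.591, -0.1783, 0.015]
ee_rot: [0.0, 0.995, 0.103, 0.0]
wrist_force: [0.4, 0.0, 0.6]
gripper_width: 0.198
grip_force: 20.0
```

Request:
apply_moves(
  commands=[
    {"dp": [0,0,0.04],"delta_rot": [0,0,0],"claw": 1},
    {"dp": [0,0,0.12],"delta_rot": [0,0,0],"claw": 1},
    {"dp": [0,0,0.22],"delta_rot": [0,0,0],"claw": 1},
    {"dp": [0,0.06,0.3],"delta_rot": [0,0,0],"claw": 1},
    {"dp": [-0.01,0.15,0.3],"delta_rot": [0,0,0],"claw": 1},
  ],
)

```text
time: 18.05
position: [0.5901, -0.1064, 0.1717]
ee_rot: [0.003, 0.995, 0.1, 0.006]
wrist_force: [1.5, 0.9, -0.7]
gripper_width: 0.199
grip_force: 20.0
```

Request:
apply_moves(
  commands=[
    {"dp": [-0.005,0.1,0],"delta_rot": [0,0,0],"claw": 1},
    {"dp": [-0.01,0.2,0],"delta_rot": [0,0,0],"claw": 1},
    {"dp": [-0.015,0.3,0],"delta_rot": [0,0,0],"claw": 1},
    {"dp": [-0.02,0.4,0],"delta_rot": [0,0,0],"claw": 1},
    {"dp": [-0.025,0.5,0],"delta_rot": [0,0,0],"claw": 1},
  ],
)

```text
time: 18.55
position: [0.5729, 0.1482, 0.165]
ee_rot: [0.0, 0.995, 0.103, 0.0]
wrist_force: [1.5, 0.1, -1.5]
gripper_width: 0.203
grip_force: 20.0
```

Request:
apply_moves(
  commands=[
    {"dp": [-0.005,0.1,0],"delta_rot": [0,0,0],"claw": 1},
    {"dp": [-0.01,0.18,0],"delta_rot": [0,0,0],"claw": 1},
    {"dp": [-0.013,0.25,0],"delta_rot": [0,0,0],"claw": 1},
    {"dp": [-0.013,0.25,0],"delta_rot": [0,0,0],"claw": 1},
    {"dp": [-0.013,0.25,0],"delta_rot": [0,0,0],"claw": 1},
  ],
)

```text
time: 19.05
position: [0.5662, 0.2725, 0.1645]
ee_rot: [0.0, 0.995, 0.105, -0.0]
wrist_force: [0.6, -1.4, -0.3]
gripper_width: 0.197
grip_force: 20.0
```

Request:
apply_moves(
  commands=[
    {"dp": [0,0,0],"delta_rot": [0,0,0],"claw": 1},
    {"dp": [0,0,0],"delta_rot": [0,0,0],"claw": 1},
  ],
)

```text
time: 19.25
position: [0.5676, 0.2694, 0.1647]
ee_rot: [0.001, 0.995, 0.102, -0.0]
wrist_force: [-0.4, 0.1, -1.2]
gripper_width: 0.201
grip_force: 20.0
```

```bash
python3 - <<'E'
from m import *
print(robot.read_state()["position"])
w=cam("wrist"); im=snap("wrist","w6"); sd=optics.snapshot("side")
p=proj("side",(.567,.271,.1),cam("side"))[0].astype(int); print(p)
c=cv2.resize(sd[60:190,90:290],None,fx=2.8,fy=2.8,interpolation=2)
cv2.imwrite("pics/c6.png",np.vstack([im[120:350],c])[:,:,::-1][:600])
E
```

```text
[0.56758133 0.26942315 0.16469596]
[176 112]
```

View pics/c6.png

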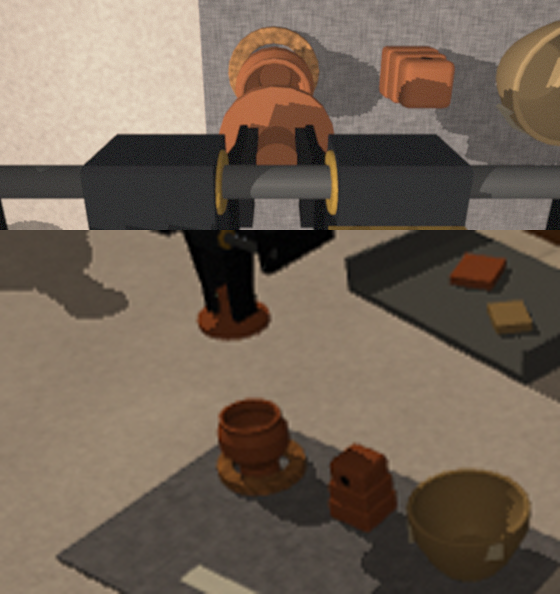

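The lid is held level above the jar, and the jar is upright in the ring. Lowering in steps.

Request:
apply_moves(
  commands=[
    {"dp": [-0.001,0.003,-0.04],"delta_rot": [0,0,0],"claw": 1},
    {"dp": [-0.001,0.003,-0.08],"delta_rot": [0,0,0],"claw": 1},
    {"dp": [-0.001,0.003,-0.12],"delta_rot": [0,0,0],"claw": 1},
    {"dp": [-0.001,0.003,-0.14],"delta_rot": [0,0,0],"claw": 1},
    {"dp": [-0.001,0.003,-0.14],"delta_rot": [0,0,0],"claw": 1},
  ],
)

```text
time: 19.85
position: [0.5656, 0.2718, 0.0934]
ee_rot: [0.001, 0.995, 0.103, -0.001]
wrist_force: [0.5, -0.7, -0.3]
gripper_width: 0.198
grip_force: 20.0
```

Request:
apply_moves(
  commands=[
    {"dp": [0,0,-0.005],"delta_rot": [0,0,0],"claw": 1},
    {"dp": [0,0,-0.01],"delta_rot": [0,0,0],"claw": 1},
    {"dp": [0,0,-0.015],"delta_rot": [0,0,0],"claw": 1},
    {"dp": [0,0,-0.02],"delta_rot": [0,0,0],"claw": 1},
    {"dp": [0,0,-0.024],"delta_rot": [0,0,0],"claw": 1},
  ],
)

```text
time: 20.35
position: [0.5665, 0.273, 0.0829]
ee_rot: [0.0, 0.995, 0.103, 0.0]
wrist_force: [0.1, -0.8, -0.5]
gripper_width: 0.2
grip_force: 20.0
```

Request:
apply_moves(
  commands=[
    {"dp": [0,0,0],"delta_rot": [0,0,0],"claw": 1},
    {"dp": [0,0,0],"delta_rot": [0,0,0],"claw": 1},
  ],
)

```text
time: 20.55
position: [0.5664, 0.273, 0.0829]
ee_rot: [0.0, 0.995, 0.103, -0.0]
wrist_force: [-0.6, -0.4, -0.9]
gripper_width: 0.198
grip_force: 20.0
```

Request:
apply_moves(
  commands=[
    {"dp": [0,-0.003,-0.004],"delta_rot": [0,0,0],"claw": 1},
    {"dp": [0,-0.003,-0.008],"delta_rot": [0,0,0],"claw": 1},
    {"dp": [0,-0.003,-0.012],"delta_rot": [0,0,0],"claw": 1},
    {"dp": [0,-0.003,-0.012],"delta_rot": [0,0,0],"claw": 1},
  ],
)

```text
time: 20.95
position: [0.5665, 0.2715, 0.0769]
ee_rot: [0.0, 0.995, 0.103, 0.0]
wrist_force: [0.2, -0.1, -0.6]
gripper_width: 0.194
grip_force: 20.0
```

Request:
apply_moves(
  commands=[
    {"dp": [0,0,-0.002],"delta_rot": [0,0,0],"claw": 1},
    {"dp": [0,0,-0.003],"delta_rot": [0,0,0],"claw": 1},
    {"dp": [0,0,-0.003],"delta_rot": [0,0,0],"claw": 1},
  ],
)

```text
time: 21.25
position: [0.567, 0.2718, 0.0769]
ee_rot: [0.0, 0.995, 0.103, 0.001]
wrist_force: [-2.1, -0.8, 6.9]
gripper_width: 0.196
grip_force: 20.0
```

Contact: the lid is seated. Releasing.

Request:
apply_moves(
  commands=[
    {"dp": [0,0,0.001],"delta_rot": [0,0,0],"claw": 0.6},
    {"dp": [0,0,0.001],"delta_rot": [0,0,0],"claw": 0.6},
    {"dp": [0,0,0.001],"delta_rot": [0,0,0],"claw": 0.6},
    {"dp": [0,0,0.001],"delta_rot": [0,0,0],"claw": 0.6},
  ],
)

```text
time: 21.65
position: [0.5662, 0.2714, 0.0755]
ee_rot: [0.0, 0.995, 0.103, -0.0]
wrist_force: [0.4, 0.5, 0.1]
gripper_width: 0.388
grip_force: 0.0
```

Request:
apply_moves(
  commands=[
    {"dp": [0,0,0.03],"delta_rot": [0,0,0],"claw": 0.6},
    {"dp": [0,0,0.1],"delta_rot": [0,0,0],"claw": 0.6},
    {"dp": [0,0,0.18],"delta_rot": [0,0,0],"claw": 0.6},
    {"dp": [-0.02,-0.08,0.2],"delta_rot": [0,0,0],"claw": 0.4},
    {"dp": [-0.04,-0.18,0.2],"delta_rot": [0,0,0],"claw": 0.4},
  ],
)

```text
time: 22.15
position: [0.5475, 0.1857, 0.1799]
ee_rot: [-0.001, 0.994, 0.106, 0.003]
wrist_force: [1.0, -1.7, -0.8]
gripper_width: 0.504
grip_force: 0.0
```

Request:
apply_moves(
  commands=[
    {"dp": [-0.02,-0.1,0],"delta_rot": [0,0,0],"claw": 0.4},
    {"dp": [-0.04,-0.2,0],"delta_rot": [0,0,0],"claw": 0.4},
    {"dp": [-0.06,-0.3,0],"delta_rot": [0,0,0],"claw": 0.4},
    {"dp": [-0.08,-0.4,0],"delta_rot": [0,0,0],"claw": 0.4},
    {"dp": [-0.1,-0.5,0],"delta_rot": [0,0,0],"claw": 0.4},
  ],
)

```text
time: 22.65
position: [0.4973, -0.0644, 0.1774]
ee_rot: [0.001, 0.995, 0.103, 0.001]
wrist_force: [1.2, -0.5, 0.1]
gripper_width: 0.602
grip_force: 0.0
```

Request:
apply_moves(
  commands=[
    {"dp": [-0.015,-0.1,0],"delta_rot": [0,0,0],"claw": 0.4},
    {"dp": [-0.03,-0.2,0],"delta_rot": [0,0,0],"claw": 0.4},
    {"dp": [-0.03,-0.3,0],"delta_rot": [0,0,0],"claw": 0.4},
    {"dp": [-0.03,-0.4,0],"delta_rot": [0,0,0],"claw": 0.4},
    {"dp": [-0.03,-0.4,0],"delta_rot": [0,0,0],"claw": 0.4},
  ],
)

```text
time: 23.15
position: [0.4806, -0.2714, 0.1767]
ee_rot: [0.002, 0.995, 0.098, -0.0]
wrist_force: [-0.3, 0.0, -0.4]
gripper_width: 0.601
grip_force: 0.0
```

Request:
apply_moves(
  commands=[
    {"dp": [0,0,0],"delta_rot": [0,0,0],"claw": 0.4},
    {"dp": [0,0,0],"delta_rot": [0,0,0],"claw": 0.4},
    {"dp": [0,0,0],"delta_rot": [0,0,0],"claw": 0.4},
  ],
)

```text
time: 23.45
position: [0.4833, -0.2606, 0.1764]
ee_rot: [-0.0, 0.994, 0.105, 0.0]
wrist_force: [-0.3, 0.2, -0.3]
gripper_width: 0.601
grip_force: 0.0
```

```bash
python3 - <<'E'
from m import *
print(robot.read_state()["position"])
w=cam("wrist"); im=snap("wrist","w7"); sd=snap("side","s7"); P=(.4765,-.2725,.012)
u,v0=proj("wrist",P,w)[0].astype(int); print(u,v0); h,s,v=hsv(im); ct=big((s>105)&(h<14),(u-45,v0-45,u+45,min(v0+45,255)),5); print("whorl",rect("wrist",ct,.012,w),cv2.boundingRect(ct))
c=cv2.resize(sd[90:230,100:300],None,fx=2.0,fy=2.0,interpolation=2)
cv2.imwrite("pics/c7.png",np.vstack([im[60:360,80:480],c])[:,:,::-1])
E
```

```text
[ 0.48329279 -0.26061629  0.1763748 ]
287 200
whorl [ 476.3 -272.5   32.5   32.5   12. ] (270, 183, 36, 35)
```

View pics/c7.png

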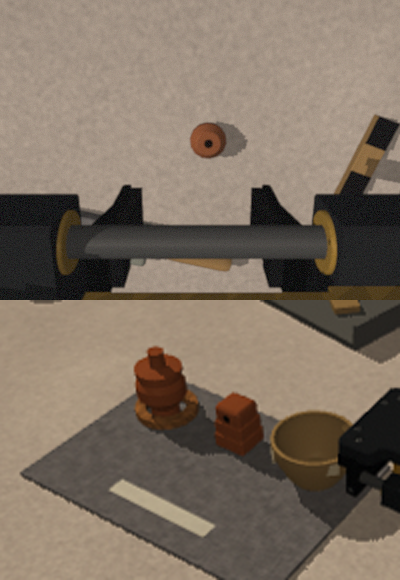

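The lid is seated on the jar in the ring. The whorl lies flat at (288,200) in the wrist view.

Request:
apply_moves(
  commands=[
    {"dp": [-0.014,-0.024,-0.08],"delta_rot": [0,0,0],"claw": 0.4},
    {"dp": [-0.014,-0.024,-0.16],"delta_rot": [0,0,0],"claw": 0.4},
    {"dp": [-0.014,-0.024,-0.24],"delta_rot": [0,0,0],"claw": 0.4},
    {"dp": [-0.014,-0.024,-0.285],"delta_rot": [0,0,0],"claw": 0.4},
    {"dp": [-0.014,-0.024,-0.285],"delta_rot": [0,0,0],"claw": 0.4},
  ],
)

```text
time: 24.05
position: [0.473, -0.2723, 0.03]
ee_rot: [-0.002, 0.995, 0.104, -0.003]
wrist_force: [0.0, 0.5, -0.3]
gripper_width: 0.601
grip_force: 0.0
```

Request:
apply_moves(
  commands=[
    {"dp": [0,0,-0.01],"delta_rot": [0,0,0],"claw": 0.4},
    {"dp": [0,0,-0.02],"delta_rot": [0,0,0],"claw": 0.4},
    {"dp": [0,0,-0.03],"delta_rot": [0,0,0],"claw": 0.4},
    {"dp": [0,0,-0.03],"delta_rot": [0,0,0],"claw": 0.4},
    {"dp": [0,0,-0.03],"delta_rot": [0,0,0],"claw": 0.4},
  ],
)

```text
time: 24.55
position: [0.4758, -0.2748, 0.0188]
ee_rot: [0.0, 0.995, 0.103, 0.0]
wrist_force: [-0.8, -1.3, -0.2]
gripper_width: 0.602
grip_force: 0.0
```

Request:
apply_moves(
  commands=[
    {"dp": [0.001,0.004,-0.009],"delta_rot": [0,0,0],"claw": 0.4},
    {"dp": [0.001,0.004,-0.018],"delta_rot": [0,0,0],"claw": 0.4},
    {"dp": [0.001,0.004,-0.027],"delta_rot": [0,0,0],"claw": 0.4},
    {"dp": [0.001,0.004,-0.027],"delta_rot": [0,0,0],"claw": 1},
    {"dp": [0.001,0.004,-0.027],"delta_rot": [0,0,0],"claw": 1},
  ],
)

```text
time: 25.05
position: [0.4759, -0.2726, 0.0046]
ee_rot: [-0.0, 0.995, 0.103, -0.0]
wrist_force: [0.6, -0.2, 0.1]
gripper_width: 0.495
grip_force: 0.0
```

Request:
apply_moves(
  commands=[
    {"dp": [0,0,0],"delta_rot": [0,0,0],"claw": 1},
    {"dp": [0,0,0],"delta_rot": [0,0,0],"claw": 1},
    {"dp": [0,0,0],"delta_rot": [0,0,0],"claw": 1},
    {"dp": [0,0,0],"delta_rot": [0,0,0],"claw": 1},
  ],
)

```text
time: 25.45
position: [0.4762, -0.2727, 0.005]
ee_rot: [0.0, 0.995, 0.103, 0.0]
wrist_force: [0.5, 0.2, 0.2]
gripper_width: 0.371
grip_force: 20.0
```

Request:
apply_moves(
  commands=[
    {"dp": [0,0,0.05],"delta_rot": [0,0,0],"claw": 1},
    {"dp": [0,0,0.14],"delta_rot": [0,0,0],"claw": 1},
    {"dp": [0,0.05,0.22],"delta_rot": [0,0,0],"claw": 1},
    {"dp": [0.01,0.13,0.24],"delta_rot": [0,0,0],"claw": 1},
    {"dp": [0.02,0.23,0.24],"delta_rot": [0,0,0],"claw": 1},
  ],
)

```text
time: 25.95
position: [0.4878, -0.1592, 0.1279]
ee_rot: [0.002, 0.995, 0.101, 0.003]
wrist_force: [0.8, 0.6, -0.1]
gripper_width: 0.38
grip_force: 20.0
```

Request:
apply_moves(
  commands=[
    {"dp": [0.013,0.1,0],"delta_rot": [0,0,0],"claw": 1},
    {"dp": [0.026,0.2,0],"delta_rot": [0,0,0],"claw": 1},
    {"dp": [0.039,0.3,0],"delta_rot": [0,0,0],"claw": 1},
    {"dp": [0.052,0.4,0],"delta_rot": [0,0,0],"claw": 1},
    {"dp": [0.065,0.5,0],"delta_rot": [0,0,0],"claw": 1},
  ],
)

```text
time: 26.45
position: [0.5183, 0.0918, 0.1252]
ee_rot: [0.0, 0.995, 0.103, 0.0]
wrist_force: [0.8, -0.9, 0.0]
gripper_width: 0.375
grip_force: 20.0
```

Request:
apply_moves(
  commands=[
    {"dp": [0.008,0.1,0],"delta_rot": [0,0,0],"claw": 1},
    {"dp": [0.008,0.1,0],"delta_rot": [0,0,0],"claw": 1},
    {"dp": [0.008,0.1,0],"delta_rot": [0,0,0],"claw": 1},
    {"dp": [0.008,0.1,0],"delta_rot": [0,0,0],"claw": 1},
  ],
)

```text
time: 26.85
position: [0.5223, 0.1386, 0.1246]
ee_rot: [0.001, 0.995, 0.103, -0.0]
wrist_force: [-0.1, 0.1, -0.2]
gripper_width: 0.374
grip_force: 20.0
```

Request:
apply_moves(
  commands=[
    {"dp": [0,0.006,-0.07],"delta_rot": [0,0,0],"claw": 1},
    {"dp": [0,0.006,-0.14],"delta_rot": [0,0,0],"claw": 1},
    {"dp": [0,0.006,-0.19],"delta_rot": [0,0,0],"claw": 1},
    {"dp": [0,0.006,-0.19],"delta_rot": [0,0,0],"claw": 1},
    {"dp": [0,0.006,-0.19],"delta_rot": [0,0,0],"claw": 1},
  ],
)

```text
time: 27.35
position: [0.5226, 0.1416, 0.0302]
ee_rot: [0.0, 0.995, 0.102, -0.0]
wrist_force: [1.0, -0.1, 1.1]
gripper_width: 0.374
grip_force: 20.0
```

Request:
apply_moves(
  commands=[
    {"dp": [0,0,-0.008],"delta_rot": [0,0,0],"claw": 1},
    {"dp": [0,0,-0.016],"delta_rot": [0,0,0],"claw": 1},
    {"dp": [0,0,-0.024],"delta_rot": [0,0,0],"claw": 1},
    {"dp": [0,0,-0.03],"delta_rot": [0,0,0],"claw": 1},
    {"dp": [0,0,-0.03],"delta_rot": [0,0,0],"claw": 1},
  ],
)

```text
time: 27.85
position: [0.5219, 0.1429, 0.0145]
ee_rot: [0.0, 0.995, 0.103, -0.0]
wrist_force: [-0.3, 0.3, -0.6]
gripper_width: 0.373
grip_force: 20.0
```

Request:
apply_moves(
  commands=[
    {"dp": [0,0,-0.003],"delta_rot": [0,0,0],"claw": 1},
    {"dp": [0,0,-0.006],"delta_rot": [0,0,0],"claw": 1},
    {"dp": [0,0,-0.007],"delta_rot": [0,0,0],"claw": 1},
    {"dp": [0,0,-0.007],"delta_rot": [0,0,0],"claw": 1},
  ],
)

```text
time: 28.25
position: [0.5222, 0.143, 0.0113]
ee_rot: [0.0, 0.995, 0.103, -0.0]
wrist_force: [0.8, 1.1, -0.4]
gripper_width: 0.375
grip_force: 20.0
```

Request:
apply_moves(
  commands=[
    {"dp": [0,0,0],"delta_rot": [0,0,0],"claw": 0.45},
    {"dp": [0,0,0],"delta_rot": [0,0,0],"claw": 0.45},
    {"dp": [0,0,0],"delta_rot": [0,0,0],"claw": 0.45},
    {"dp": [0,0,0.03],"delta_rot": [0,0,0],"claw": 0.45},
    {"dp": [0,0,0.1],"delta_rot": [0,0,0],"claw": 0.45},
  ],
)

```text
time: 28.75
position: [0.5199, 0.1424, 0.0601]
ee_rot: [0.0, 0.995, 0.103, -0.003]
wrist_force: [1.2, 0.8, 0.1]
gripper_width: 0.546
grip_force: 0.0
```

Request:
apply_moves(
  commands=[
    {"dp": [0,0,0.1],"delta_rot": [0,0,0],"claw": 0.45},
    {"dp": [0,-0.05,0.18],"delta_rot": [0,0,-0.1],"claw": 0.45},
    {"dp": [0,-0.15,0.2],"delta_rot": [0,0,-0.26],"claw": 0.45},
    {"dp": [0,-0.25,0.2],"delta_rot": [0,0,-0.44],"claw": 0.45},
    {"dp": [0,-0.35,0.2],"delta_rot": [0,0,-0.45],"claw": 0.45},
  ],
)

```text
time: 29.25
position: [0.5228, -0.0326, 0.1638]
ee_rot: [0.0, 0.997, -0.074, 0.002]
wrist_force: [0.9, -0.7, 0.9]
gripper_width: 0.541
grip_force: 0.0
```

Request:
apply_moves(
  commands=[
    {"dp": [-0.01,-0.1,0],"delta_rot": [0,0,0],"claw": 0.45},
    {"dp": [-0.02,-0.2,0],"delta_rot": [0,0,0],"claw": 0.45},
    {"dp": [-0.03,-0.3,0],"delta_rot": [0,0,0],"claw": 0.45},
    {"dp": [-0.04,-0.4,0],"delta_rot": [0,0,0],"claw": 0.45},
    {"dp": [-0.05,-0.5,0],"delta_rot": [0,0,0],"claw": 0.45},
  ],
)

```text
time: 29.75
position: [0.4973, -0.2816, 0.163]
ee_rot: [0.0, 0.997, -0.073, 0.001]
wrist_force: [0.9, -0.9, 1.0]
gripper_width: 0.546
grip_force: 0.0
```

Request:
apply_moves(
  commands=[
    {"dp": [-0.03,-0.1,0],"delta_rot": [0,0,0],"claw": 0.45},
    {"dp": [-0.06,-0.2,0],"delta_rot": [0,0,0],"claw": 0.45},
    {"dp": [-0.073,-0.275,0],"delta_rot": [0,0,0],"claw": 0.45},
    {"dp": [-0.073,-0.275,0],"delta_rot": [0,0,0],"claw": 0.45},
    {"dp": [-0.073,-0.275,0],"delta_rot": [0,0,0],"claw": 0.45},
  ],
)

```text
time: 30.25
position: [0.4605, -0.4182, 0.1621]
ee_rot: [-0.0, 0.997, -0.074, 0.0]
wrist_force: [1.8, 0.7, 0.2]
gripper_width: 0.553
grip_force: 0.0
```

Request:
apply_moves(
  commands=[
    {"dp": [0,0,0],"delta_rot": [0,0,0],"claw": 0.45},
    {"dp": [0,0,0],"delta_rot": [0,0,0],"claw": 0.45},
    {"dp": [0,0,0],"delta_rot": [0,0,0],"claw": 0.45},
  ],
)

```text
time: 30.55
position: [0.4618, -0.4159, 0.1618]
ee_rot: [-0.0, 0.997, -0.072, 0.0]
wrist_force: [-0.2, -0.2, -0.6]
gripper_width: 0.554
grip_force: 0.0
```

```bash
python3 - <<'E'
from m import *
print(robot.read_state()["position"])
w=cam("wrist"); im=snap("wrist","w8"); tp=optics.snapshot("top"); sd=snap("side","s8")
ps=proj("wrist",[(.46,-.422,.01),(.529,-.432,.01)],w); print(ps)
h,s,v=hsv(im)
for r in range(int(ps[1,1])-40,250,12):
    m=np.where((v[r,200:360]<60)|((s[r,200:360]>95)&(h[r,200:360]>9)))[0]+200
    if len(m)>8: print(r,m.min(),m.max(),np.round(ray("wrist",[[(m.min()+m.max())/2,r]],.01,w)[0],4), len(m))
c=cv2.resize(sd[90:230,100:300],None,fx=2.0,fy=2.0,interpolation=2)
cv2.imwrite("pics/c8.png",np.vstack([im[60:360,80:480],c])[:,:,::-1])
h,s,v=hsv(tp);t=cam("top"); u,q=proj("top",(.523,.142,.012),t)[0].astype(int); ct=big((s>85)&(h<13),(u-10,q-10,u+10,q+10)); print("whorl",rect("top",ct,.012,t))
E
```

```text
[ 0.46178334 -0.41586747  0.16181434]
[[283.73699742 194.45102185]
 [284.10833017 113.29524892]]
121 272 295 [ 0.5229 -0.4306  0.01  ] 24
133 272 295 [ 0.5131 -0.4292  0.01  ] 24
145 273 295 [ 0.503  -0.4283  0.01  ] 23
157 271 295 [ 0.493 -0.426  0.01 ] 25
169 271 295 [ 0.4827 -0.4245  0.01  ] 25
181 272 294 [ 0.4721 -0.423   0.01  ] 23
193 272 294 [ 0.4614 -0.4215  0.01  ] 23
205 272 294 [ 0.4505 -0.42    0.01  ] 23
217 271 294 [ 0.4394 -0.418   0.01  ] 24
229 271 294 [ 0.4281 -0.4164  0.01  ] 24
241 272 293 [ 0.4165 -0.4147  0.01  ] 22
whorl [522.4 142.3  31.9  29.1  89.3]
```

View pics/c8.png

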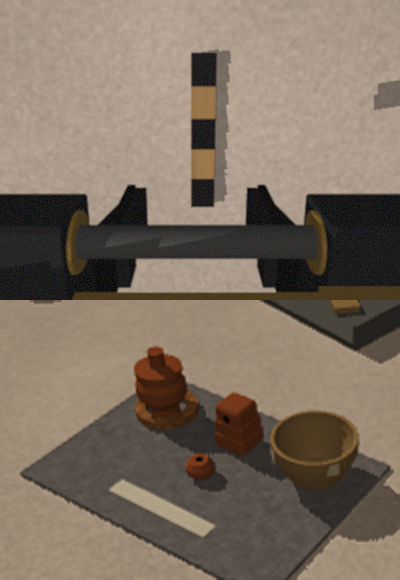

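The bar spans rows 112–266 at column 283. Its centre is (0.461, -0.4215) at -8.5°, matching the tool. The whorl lies flat on its place.

Request:
apply_moves(
  commands=[
    {"dp": [-0.001,-0.011,-0.08],"delta_rot": [0,0,0],"claw": 0.45},
    {"dp": [-0.001,-0.011,-0.16],"delta_rot": [0,0,0],"claw": 0.45},
    {"dp": [-0.001,-0.011,-0.23],"delta_rot": [0,0,0],"claw": 0.45},
    {"dp": [-0.001,-0.011,-0.27],"delta_rot": [0,0,0],"claw": 0.45},
    {"dp": [-0.001,-0.011,-0.27],"delta_rot": [0,0,0],"claw": 0.45},
  ],
)

```text
time: 31.2
position: [0.4581, -0.4206, 0.0226]
ee_rot: [-0.002, 0.997, -0.073, -0.003]
wrist_force: [-0.4, 0.7, 0.2]
gripper_width: 0.548
grip_force: 0.0
```

Request:
apply_moves(
  commands=[
    {"dp": [0,0,-0.01],"delta_rot": [0,0,0],"claw": 0.45},
    {"dp": [0,0,-0.02],"delta_rot": [0,0,0],"claw": 0.45},
    {"dp": [0,0,-0.03],"delta_rot": [0,0,0],"claw": 0.45},
    {"dp": [0,0,-0.03],"delta_rot": [0,0,0],"claw": 0.45},
    {"dp": [0,0,-0.03],"delta_rot": [0,0,0],"claw": 0.45},
  ],
)

```text
time: 31.7
position: [0.4606, -0.423, 0.0118]
ee_rot: [0.0, 0.997, -0.073, 0.0]
wrist_force: [-0.1, 0.3, 1.2]
gripper_width: 0.546
grip_force: 0.0
```

Request:
apply_moves(
  commands=[
    {"dp": [0,0.002,-0.008],"delta_rot": [0,0,0],"claw": 0.45},
    {"dp": [0,0.002,-0.016],"delta_rot": [0,0,0],"claw": 0.45},
    {"dp": [0,0.002,-0.016],"delta_rot": [0,0,0],"claw": 1},
    {"dp": [0,0.002,-0.016],"delta_rot": [0,0,0],"claw": 1},
    {"dp": [0,0.002,-0.016],"delta_rot": [0,0,0],"claw": 1},
  ],
)

```text
time: 32.2
position: [0.4605, -0.4218, 0.0034]
ee_rot: [0.0, 0.997, -0.073, 0.0]
wrist_force: [-0.6, 0.3, 0.5]
gripper_width: 0.363
grip_force: 0.0
```

Request:
apply_moves(
  commands=[
    {"dp": [0,0,0],"delta_rot": [0,0,0],"claw": 1},
    {"dp": [0,0,0],"delta_rot": [0,0,0],"claw": 1},
    {"dp": [0,0,0],"delta_rot": [0,0,0],"claw": 1},
    {"dp": [0,0,0],"delta_rot": [0,0,0],"claw": 1},
    {"dp": [0,0,0],"delta_rot": [0,0,0],"claw": 1},
  ],
)

```text
time: 32.7
position: [0.4605, -0.4219, 0.0035]
ee_rot: [0.0, 0.997, -0.073, 0.0]
wrist_force: [0.3, -0.1, 0.7]
gripper_width: 0.249
grip_force: 20.0
```

Request:
apply_moves(
  commands=[
    {"dp": [0,0,0],"delta_rot": [0,0,0],"claw": 1},
    {"dp": [0,0,0],"delta_rot": [0,0,0],"claw": 1},
  ],
)

```text
time: 32.9
position: [0.4605, -0.4219, 0.0035]
ee_rot: [0.0, 0.997, -0.073, 0.0]
wrist_force: [0.2, 0.2, 0.9]
gripper_width: 0.247
grip_force: 20.0
```

Request:
apply_moves(
  commands=[
    {"dp": [0,0,0.05],"delta_rot": [0,0,0],"claw": 1},
    {"dp": [0,0,0.13],"delta_rot": [0,0,0.1],"claw": 1},
    {"dp": [0,0.04,0.22],"delta_rot": [0,0,0.28],"claw": 1},
    {"dp": [0,0.13,0.24],"delta_rot": [0,0,0.46],"claw": 1},
    {"dp": [0,0.22,0.24],"delta_rot": [0,0,0.64],"claw": 1},
  ],
)

```text
time: 33.4
position: [0.4618, -0.3122, 0.1263]
ee_rot: [0.002, 0.984, 0.179, 0.002]
wrist_force: [1.0, 1.2, -0.7]
gripper_width: 0.252
grip_force: 20.0
```

Request:
apply_moves(
  commands=[
    {"dp": [0,0.09,0],"delta_rot": [0,0,0.18],"claw": 1},
    {"dp": [0,0.18,0],"delta_rot": [0,0,0.36],"claw": 1},
    {"dp": [0,0.27,0],"delta_rot": [0,0,0.54],"claw": 1},
    {"dp": [0,0.36,0],"delta_rot": [0,0,0.72],"claw": 1},
    {"dp": [0,0.45,0],"delta_rot": [0,0,0.9],"claw": 1},
  ],
)

```text
time: 33.9
position: [0.4599, -0.085, 0.1234]
ee_rot: [0.0, 0.861, 0.509, -0.0]
wrist_force: [1.1, 0.7, -1.4]
gripper_width: 0.247
grip_force: 20.0
```

Request:
apply_moves(
  commands=[
    {"dp": [0,0.09,0],"delta_rot": [0,0,0.18],"claw": 1},
    {"dp": [0,0.18,0],"delta_rot": [0,0,0.36],"claw": 1},
    {"dp": [0,0.27,0],"delta_rot": [0,0,0.54],"claw": 1},
    {"dp": [0,0.36,0],"delta_rot": [0,0,0.72],"claw": 1},
    {"dp": [0,0.42,0],"delta_rot": [0,0,0.9],"claw": 1},
  ],
)

```text
time: 34.4
position: [0.4597, 0.1267, 0.1237]
ee_rot: [0.0, 0.63, 0.777, 0.0]
wrist_force: [0.1, 0.1, -0.3]
gripper_width: 0.248
grip_force: 20.0
```

Request:
apply_moves(
  commands=[
    {"dp": [0,0,0],"delta_rot": [0,0,0],"claw": 1},
    {"dp": [0,0,0],"delta_rot": [0,0,0],"claw": 1},
    {"dp": [0,0,0],"delta_rot": [0,0,0],"claw": 1},
  ],
)

```text
time: 34.7
position: [0.4604, 0.1216, 0.1231]
ee_rot: [0.0, 0.634, 0.773, -0.001]
wrist_force: [-0.7, -0.4, -0.9]
gripper_width: 0.249
grip_force: 20.0
```

Request:
apply_moves(
  commands=[
    {"dp": [-0.01,0.014,-0.05],"delta_rot": [0,0,0.016],"claw": 1},
    {"dp": [-0.01,0.014,-0.12],"delta_rot": [0,0,0.016],"claw": 1},
    {"dp": [-0.01,0.014,-0.19],"delta_rot": [0,0,0.016],"claw": 1},
    {"dp": [-0.01,0.014,-0.19],"delta_rot": [0,0,0.016],"claw": 1},
    {"dp": [-0.01,0.014,-0.19],"delta_rot": [0,0,0.016],"claw": 1},
  ],
)

```text
time: 35.2
position: [0.4553, 0.1292, 0.0285]
ee_rot: [-0.0, 0.629, 0.777, -0.0]
wrist_force: [0.7, -0.6, 0.9]
gripper_width: 0.248
grip_force: 20.0
```

Request:
apply_moves(
  commands=[
    {"dp": [0,0,-0.008],"delta_rot": [0,0,0],"claw": 1},
    {"dp": [0,0,-0.016],"delta_rot": [0,0,0],"claw": 1},
    {"dp": [0,0,-0.024],"delta_rot": [0,0,0],"claw": 1},
    {"dp": [0,0,-0.03],"delta_rot": [0,0,0],"claw": 1},
    {"dp": [0,0,-0.03],"delta_rot": [0,0,0],"claw": 1},
  ],
)

```text
time: 35.7
position: [0.4551, 0.1302, 0.0131]
ee_rot: [-0.0, 0.628, 0.778, -0.0]
wrist_force: [0.5, -0.2, -0.2]
gripper_width: 0.251
grip_force: 20.0
```

Request:
apply_moves(
  commands=[
    {"dp": [0,-0.002,-0.003],"delta_rot": [0,0,0],"claw": 1},
    {"dp": [0,-0.002,-0.006],"delta_rot": [0,0,0],"claw": 1},
    {"dp": [0,-0.002,-0.007],"delta_rot": [0,0,0],"claw": 1},
    {"dp": [0,-0.002,-0.007],"delta_rot": [0,0,0],"claw": 1},
  ],
)

```text
time: 36.1
position: [0.4553, 0.1292, 0.0098]
ee_rot: [-0.0, 0.629, 0.778, -0.0]
wrist_force: [0.7, 0.1, -0.4]
gripper_width: 0.25
grip_force: 20.0
```

Request:
apply_moves(
  commands=[
    {"dp": [0,0,0],"delta_rot": [0,0,0],"claw": 0.6},
    {"dp": [0,0,0],"delta_rot": [0,0,0],"claw": 0.6},
    {"dp": [0,0,0],"delta_rot": [0,0,0],"claw": 0.6},
    {"dp": [0,0,0.03],"delta_rot": [0,0,0],"claw": 0.6},
    {"dp": [0,0,0.1],"delta_rot": [0,0,0],"claw": 0.6},
  ],
)

```text
time: 36.6
position: [0.4531, 0.1288, 0.059]
ee_rot: [-0.002, 0.628, 0.778, -0.002]
wrist_force: [1.6, 0.6, -0.4]
gripper_width: 0.395
grip_force: 0.0
```

Request:
apply_moves(
  commands=[
    {"dp": [0,0,0.1],"delta_rot": [0,0,0],"claw": 0.6},
    {"dp": [0,0,0.2],"delta_rot": [0,0,0],"claw": 0.6},
    {"dp": [0,-0.1,0.3],"delta_rot": [0,0,0],"claw": 0.6},
    {"dp": [0,-0.2,0.35],"delta_rot": [0,0,0],"claw": 0.6},
    {"dp": [0,-0.3,0.35],"delta_rot": [0,0,0],"claw": 0.6},
  ],
)

```text
time: 37.1
position: [0.4571, 0.0023, 0.2355]
ee_rot: [0.004, 0.627, 0.779, 0.002]
wrist_force: [0.8, -1.0, 0.2]
gripper_width: 0.403
grip_force: 0.0
```

Request:
apply_moves(
  commands=[
    {"dp": [0,-0.1,0],"delta_rot": [0,0,0],"claw": 0.6},
    {"dp": [0,-0.2,0],"delta_rot": [0,0,0],"claw": 0.6},
    {"dp": [0,-0.3,0],"delta_rot": [0,0,0],"claw": 0.6},
    {"dp": [0,-0.4,0],"delta_rot": [0,0,0],"claw": 0.6},
    {"dp": [0,-0.4,0],"delta_rot": [0,0,0],"claw": 0.6},
  ],
)

```text
time: 37.6
position: [0.4536, -0.2057, 0.2313]
ee_rot: [0.001, 0.633, 0.774, -0.001]
wrist_force: [0.0, 0.7, -0.3]
gripper_width: 0.404
grip_force: 0.0
```

```bash
python3 - <<'E'
from m import *
t=cam("top"); tp=snap("top","top9"); sd=snap("side","s9"); h,s,v=hsv(tp)
R=np.array([[np.cos(.21),np.sin(.21)],[-np.sin(.21),np.cos(.21)]])
for nm,P,r in(("whorl",(.523,.142,.012),10),("weight",(.5915,.1565,.036),14),("lid",(.567,.271,.074),15)):
    u,q=proj("top",P,t)[0].astype(int); ct=big((s>85)&(h<13),(u-r,q-r,u+r,q+r)); k=rect("top",ct,P[2],t); print(nm,k,"board xy",R@(k[:2]-[532.7,143.8]))
ct=big((v<62)|((s>95)&(h>11)),(175,230,250,265),7); k=rect("top",ct,.016,t); print("bar",k,R@(k[:2]-[532.7,143.8]))
a=cv2.resize(tp[150:290,120:300],None,fx=2.1,fy=2.1,interpolation=2); b=cv2.resize(sd[90:230,90:300],(a.shape[1],280),interpolation=2)
cv2.imwrite("pics/c9.png",np.vstack([a,b])[:,:,::-1]); print(robot.read_state()["position"])
E
```

```text
whorl [521.1 142.4  31.8  31.8  90. ] board xy [-11.63700247   1.04889156]
weight [591.8 154.6  47.1  49.1  11.3] board xy [60.05299398 -1.7572462 ]
lid [5.650e+02 2.674e+02 6.670e+01 6.120e+01 5.000e-01] board xy [ 57.35604217 114.15136629]
bar [454.5 125.5  21.6 138.2  12.2] [-80.2968337   -1.59640157]
[ 0.45521916 -0.19845236  0.23129397]
```

View pics/c9.png

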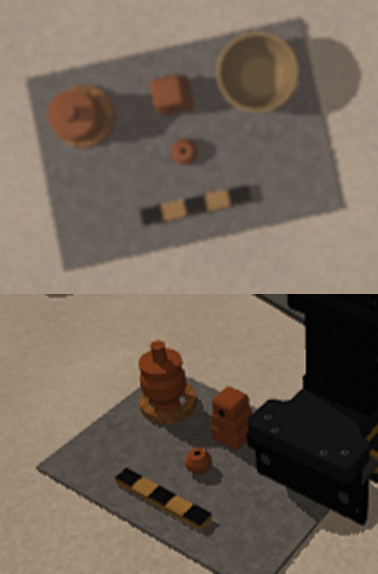

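Everything is in place: the bar covers the line, and the whorl, weight, jar and lid all stand upright within tolerance. Handing in.

```bash
python3 -c "
from station import robot
print(robot.sign_off())"
```

```text
the job is handed in; nothing more can be done
None
```

I handed the job in at about 38 s: the jar stands in the ring with its lid seated, the weight, whorl and bar measured within about 2 mm of their places on the last top view, and I never handled the glue jar or brush; the station returned no verdict.

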